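# Clear the display board and set out the bow-backed yosegi blocks flat side down

## Task

Put all the wood offcuts that litter the cedar display board into the plywood scrap box. Then stop each bow-backed yosegi block that is rocking on its rounded back on the bench and set it on the cleared board flat side down, wholly on the board and at rest, its chequered back showing. Leave the yosegi box, the pewter weight, the two-colour hinoki sample and the burnishing horn where they are.

Things in the scene. Friction and masses are not known exactly. Their poses are not given: they have to be found in the camera images.
- block1: bow-backed wood block, 110 g, all alike: 52 mm long (own x, plane ends), 64 wide (own y), 40.8 high (own z). Origin: centre of its plain flat side, own z towards the chequered bowed back (arc radius 42 across the width); the side walls rise straight for 26 mm from the flat side. Starts on its back on the bench, own z down, rocking about own x; also stays put on a side wall or end. May be absent
- block2: bow-backed wood block, 110 g, all alike: 52 mm long (own x, plane ends), 64 wide (own y), 40.8 high (own z). Origin: centre of its plain flat side, own z towards the chequered bowed back (arc radius 42 across the width); the side walls rise straight for 26 mm from the flat side. Starts on its back on the bench, own z down, rocking about own x; also stays put on a side wall or end. May be absent
- block3: bow-backed wood block, 110 g, all alike: 52 mm long (own x, plane ends), 64 wide (own y), 40.8 high (own z). Origin: centre of its plain flat side, own z towards the chequered bowed back (arc radius 42 across the width); the side walls rise straight for 26 mm from the flat side. Starts on its back on the bench, own z down, rocking about own x; also stays put on a side wall or end. May be absent
- offcut1: hinoki offcut, chunky bit of pale wood 36 x 22 x 18 mm (own x, y, z); origin at its centre, own x the longest, own z upward at the start. About 18 g. Lies on the board at the start. May be absent.
- offcut2: hinoki offcut, chunky bit of pale wood 30 x 24 x 20 mm (own x, y, z); origin at its centre, own x the longest, own z upward at the start. About 18 g. Lies on the board at the start. May be absent.
- offcut3: hinoki offcut, chunky bit of pale wood 44 x 20 x 16 mm (own x, y, z); origin at its centre, own x the longest, own z upward at the start. About 18 g. Lies on the board at the start. May be absent.
- offcut4: hinoki offcut, chunky bit of pale wood with both ends mitred: 42 mm long below, 26 mm on top (own x), 24 mm wide (own y, plane parallel faces), 20 mm high (own z); origin at its centre, own x the longest, own z upward at the start. About 18 g. Lies on the board at the start. May be absent.
- board: fixed cedar display board lying on the bench, 180 mm (own x) x 270 mm (own y), 18 mm thick; origin at the centre of its underside, so its top is at own z = 18 mm; own z up
- bin: fixed open scrap box of pale plywood, outside 130 mm (own x) x 150 mm (own y) x 65 mm high, walls and floor 6 mm; origin at the centre of its underside, own z up
- yosegi_box: bystander: yosegi box, 100 x 150 x 70 mm, tan and brown; origin at the centre of its underside
- ink_weight: bystander: small round pewter weight, 52 mm across, 30 mm high; origin at the centre of its underside
- hinoki_sample: bystander: two-colour sample block, 60 x 45 x 30 mm; origin at the centre of its underside; not an offcut
- burnish_horn: bystander: dark burnishing horn on its 150 x 22 mm wooden rest; origin at the centre of the underside
Mind the look-alikes: they are no part of the job. Leave any blue or green look-alike of the offcut4 alone.

How it is judged:
By the outcome, as a careful person would: the job done as asked, in the order asked, and still so for the second after the job is handed in, with the robot touching nothing.
Of block1, block2, block3 only 2 to 3 are there at a start; the rules pass over those that are not, and their reading is None.
Of offcut1, offcut2, offcut3, offcut4 only 2 to 4 are there at a start; the rules pass over those that are not, and their reading is None.
At some moment in a run one of block1, block2, block3, offcut1, offcut2, offcut3, offcut4 may be knocked a few centimetres aside while the robot is not near it.
Once in a run the grip may slacken for a moment while it holds something.
It also fails if it takes over 210 s, if anything falls off the work surface, if the arm or the gripper's body presses on something with over 40 N, if the wrist force passes 120 N, or if a joint passes its speed limit or range.

## Robot

A 7-joint arm with a two-finger parallel gripper is mounted at the origin on the work surface. World frame = base frame: x ahead of the robot, y to its left, z up, the work surface at z = 0. Lengths are in m, angles in degrees, forces in N, time in s.
With the tool pointing down it reaches from about 0.425 to 0.875 m from the base axis. Payload 4.7 kg.
Tool frame: the origin (TCP) lies at the very end of the fingers, on their centre line; the grasp point (between the pads) lies 19 mm behind it (pinch_z is the distance from the TCP to the grasp point, in m); z points along the fingers, y is the direction in which the jaws open and shut (so a half turn about z gives the same grasp; the last joint's range is limited). The gripper opens to 87 mm and grips with 3 to 60 N. Pads are 19 mm wide; open, the fingers measure 117 mm over their backs; the gripper's body (75 mm by 190 mm) begins 51 mm behind the grasp point.
Start: joints at [-76.427, 18.392, -4.016, 83.108, 1.295, 78.541, -3.26], TCP at [0.144, 0.634, 0.223] pointing down, gripper open.
Joint ranges: [-163.93, 163.93], [-17.29, 119.83], [-79.2, 71.16], [3.27, 140.29], [-89.18, 269.18], [5.43, 117.66], [-154.24, 154.24]. Speed limits (degrees/s): [147.25, 147.25, 180, 180, 180, 180, 180].

## Interface

Orientations are given as [roll, pitch, yaw] about the fixed x, y, z axes, in that order (R = Rz(yaw) Ry(pitch) Rx(roll)).
In Python, from cell import get_obs, read_camera, camera_params, sign_off, pinch_z gives the robot as it stands.
- The arm moves only by the shell command python3 -m handwheel 'ROWS' [FORCE]. ROWS is JSON, a list of rows, each a list of 5 numbers: the finger opening in m, from 0 to 0.087, then the shift along the tool's x, y, z in m, then the turn about the tool's z in rad. In form: [[jaw, tx, ty, tz, twist], ...]. A call has 1 to 20 rows; each row is the pose to reach, as a shift and turn from the pose commanded when the call began, along the tool's axes at that moment; what a row does not reach only later rows make up. A row lasts 1/10 s, in which the tool goes at most 50 mm and 8.59 degrees, less where a joint would pass 70% of its speed; a pose out of reach is approached as far as the arm can. A call with a gripper value outside its range is refused whole. The fingers move at their own pace and stop on an object; FORCE is the grip in N (left out, the last holds). Time passes only in rows, so rows that repeat a pose let the fingers close. It gives the time, the measured TCP pose, the force and the opening at its end, in the units of the state.
- get_obs(): the state, without advancing time (a new reading comes with each control period).
- read_camera(name): name is "scene" or "top" or "wrist"; returns the picture (384x512x3 uint8, blue, green, red); there is no depth.
- camera_params(name): a dict with "camera_matrix" (3x3 intrinsics, pixels), "R" (3x3) and "t" (3): a world point X has camera coordinates R X + t. Camera axes: x right, y down, z forward; pixel columns grow to the right and rows downward; lengths in m; the calibration is good to about 2 mm. A picture is of the moment at which its call begins: read the wrist's pose just before it. camera_params takes no time and is no camera call; for the wrist camera it gives the pose at the moment of the call.
- sign_off(): hands the job in, once; it reports no verdict.
The state is a dict: "time_s": time; "qpos": joint angles; "joint_velocities": joint speeds; "effort": joint torques, N m; "tool_pos": TCP position; "tool_rot": TCP orientation; "force": force on the tool from outside, world axes, zero at the start; "wrist_torque": the same for the moment, N m; "grip_width": finger opening in m.
Only numpy, scipy, OpenCV 4.12 (cv2) and the standard library are available. Lean on these libraries where they do the work, as an engineer would, in place of code of your own. Each camera call takes 0.05 s, during which the arm holds its last target.

## Working session

There is one attempt and no reset: what is moved stays moved. The work goes in short steps, Python scripts to look and compute and a shell command to move; the robot and the scene stay as the last step left them, time stands still between calls to the robot, and variables do not carry over. Pictures are saved under pics/ and viewed, and the job is handed in when it is done.

```bash
ls -la; mkdir -p pics; python3 - <<'E'
from cell import get_obs, read_camera, camera_params, pinch_z
import cv2
o=get_obs(); print(o, pinch_z)
for n in ("scene","top","wrist"):
    cv2.imwrite(f"pics/a_{n}.png",read_camera(n)); print(n,camera_params(n))
E
```

```text
total 12
drwxr-xr-x  3 agent agent 4096 Dec  7 14:16 .
drwxr-xr-x 23 root  root  4096 Dec  7 14:16 ..
drwxr-xr-x  2 agent agent 4096 Dec  7 14:16 pics
{'time_s': 0.0, 'qpos': array([-76.42574141,  18.43981484,  -4.01626438,  83.17458044,
         1.29800167,  78.54054685,  -3.26148223]), 'joint_velocities': array([ 0.03180376,  0.04487998,  0.08944581, -0.08449784,  0.08049227,
       -0.00931942,  0.0227846 ]), 'effort': array([-3.11277090e-04, -4.91296148e+01, -4.03993204e-01, -3.12523520e+01,
       -6.39570644e-02,  4.36169305e-02,  1.59606743e-04]), 'tool_pos': array([0.14357351, 0.63338148, 0.22145589]), 'tool_rot': array([-1.79890471e+02,  8.42908726e-03,  1.67235304e+02]), 'force': array([-0.22413721,  0.20083681, -0.08684415]), 'wrist_torque': array([ 0.0109596 , -0.02775349, -0.01604268]), 'grip_width': 0.08701259561058652} 0.0187
scene {'camera_matrix': array([[363.52407635,   0.        , 252.03119556],
       [  0.        , 363.52407635, 192.16520232],
       [  0.        ,   0.        ,   1.        ]]), 'R': array([[-0.174373  ,  0.98456006, -0.01534752],
       [ 0.8512
[... 235 characters left out ...]
17957594, 192.99536452],
       [  0.        ,   0.        ,   1.        ]]), 'R': array([[ 4.34008453e-04, -9.99970807e-01,  7.62874146e-03],
       [-9.91749603e-01, -1.40833961e-03, -1.28182452e-01],
       [ 1.28189454e-01, -7.51016905e-03, -9.91721262e-01]]), 't': array([-0.06190454,  0.59909636,  1.14174732])}
wrist {'camera_matrix': array([[299.55805174,   0.        , 252.77985655],
       [  0.        , 299.55805174, 188.42587028],
       [  0.        ,   0.        ,   1.        ]]), 'R': array([[ 0.22218028,  0.97500493, -0.00114601],
       [ 0.93446774, -0.21260713,  0.28560157],
       [ 0.27821929, -0.06452594, -0.95834776]]), 't': array([-0.64964889, -0.0346446 ,  0.39160766])}
```

View pics/a_scene.png

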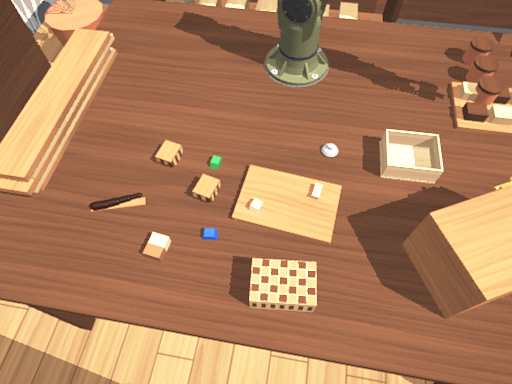

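View pics/a_top.png

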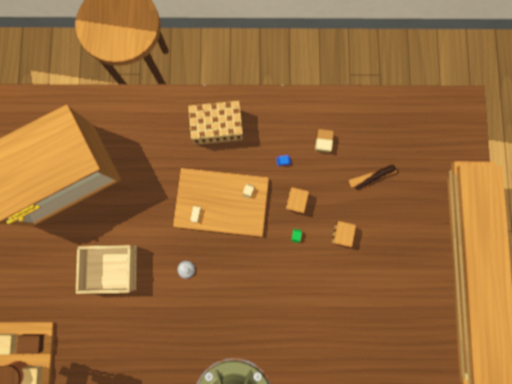

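View pics/a_wrist.png

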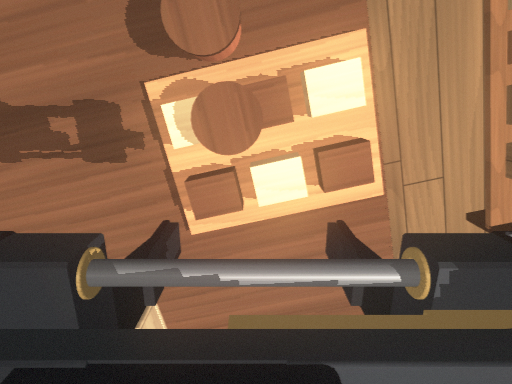

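```bash
cat > h.py <<'E'
import numpy as np, cv2
from cell import get_obs, read_camera, camera_params, pinch_z
def px2w(cp,u,v,z):
    K,R,t=cp["camera_matrix"],cp["R"],cp["t"]
    d=R.T@np.linalg.inv(K)@np.array([u,v,1.]); c=-R.T@t
    return c+d*(z-c[2])/d[2]
def w2px(cp,X):
    p=cp["camera_matrix"]@(cp["R"]@np.asarray(X,float)+cp["t"]); return p[:2]/p[2]
def crop(im,x0,y0,x1,y1,s,name):
    cv2.imwrite(f"pics/{name}.png",cv2.resize(im[y0:y1,x0:x1],None,fx=s,fy=s,interpolation=cv2.INTER_CUBIC))
E
python3 - <<'E'
from h import *
a=read_camera("top"); b=read_camera("scene")
crop(a,170,120,410,260,3.3,"b_top"); crop(b,140,130,350,260,3.8,"b_scene")
E
```

```text
(no output)
```

View pics/b_top.png

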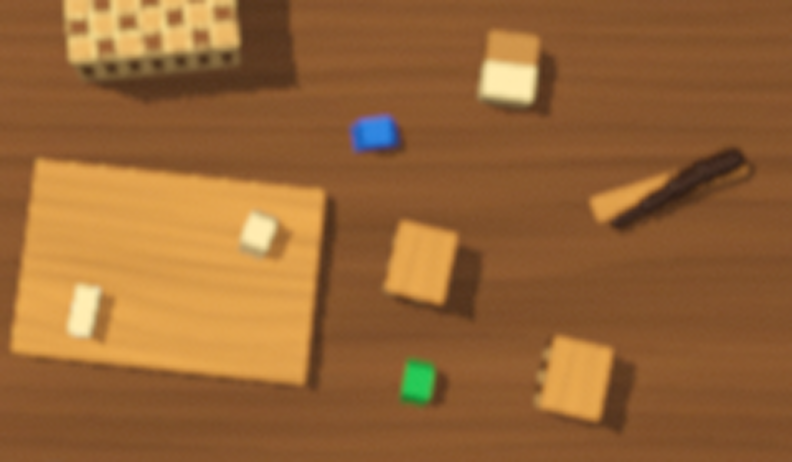

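View pics/b_scene.png

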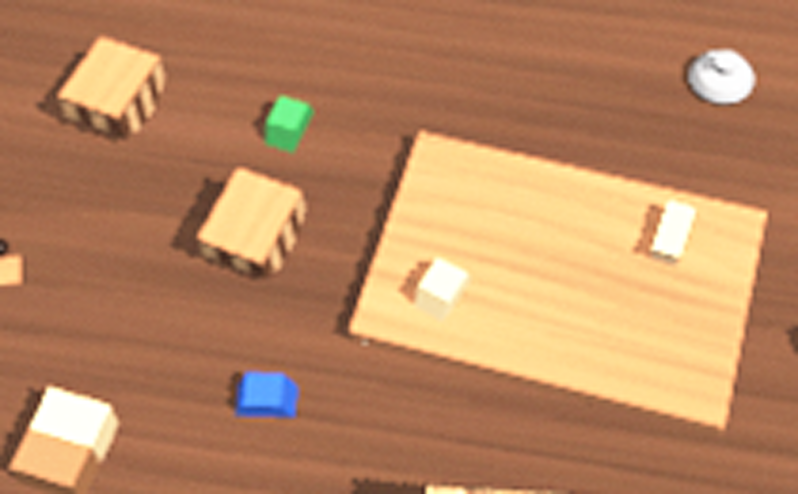

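```bash
cat > meas.py <<'E'
from h import *
def meas(tag):
    im=read_camera("top"); cp=camera_params("top")
    big=cv2.resize(im,None,fx=4,fy=4,interpolation=cv2.INTER_CUBIC)
    hsv=cv2.cvtColor(big,cv2.COLOR_BGR2HSV)
    def cont(mask,amin,amax):
        cs,_=cv2.findContours(mask,cv2.RETR_EXTERNAL,cv2.CHAIN_APPROX_NONE)
        return [c for c in cs if amin<cv2.contourArea(c)/16<amax]
    def rect(c,z):
        pts=(c.reshape(-1,2)+.5)/4-.5
        w=np.array([px2w(cp,u,v,z)[:2] for u,v in pts])
        (cx,cy),(a,b),ang=cv2.minAreaRect((w*1000).astype(np.float32))
        if a<b: a,b,ang=b,a,ang+90
        return np.round([cx,cy,a,b,(ang+90)%180-90],1), np.round(pts.mean(0))
    pale=cv2.inRange(hsv,(15,20,190),(40,110,255))
    tan=cv2.inRange(hsv,(8,110,150),(25,255,255))
    for nm,m,z,lo,hi in(("pale",pale,.037,40,2000),("tan@.041",tan,.041,200,1500),("tan board@.018",tan,.018,3000,9000)):
        for c in cont(m,lo,hi): print(nm,*rect(c,z))
    return im
if __name__=="__main__":
    print(get_obs()["time_s"]); meas("a"); meas("b")
E
python3 meas.py; python3 - <<'E'
from h import *
cp=camera_params("top")
for u,v in((76,246),(136,245),(136,293),(77,295)): print("bin rim",px2w(cp,u,v,.065).round(3))
for n in("scene",):
  cp=camera_params(n)
  print(px2w(cp,386,131,.065).round(3),px2w(cp,440,136,.065).round(3),px2w(cp,438,173,.065).round(3),px2w(cp,381,169,.065).round(3))
E
```

```text
0.25
pale [152.1 645.9  24.5  19.4 -87.2] [  4. 350.]
pale [376.5 377.5 154.7 135.  -89.7] [100. 267.]
pale [537.  113.   47.5  23.4 -11.2] [195. 214.]
pale [608.3 -44.3  33.6  26.3 -21.4] [248. 190.]
pale [ 749.6 -274.3   49.4   33.4   82.3] [324. 144.]
tan@.041 [ 479.  -325.2   72.3   66.   -12.9] [343. 234.]
tan@.041 [ 580.6 -190.    72.    59.6  -15.1] [297. 199.]
tan@.041 [864.  338.4 321.2  24.9  88.9] [123. 107.]
tan@.041 [ 1.0283e+03 -6.7540e+02  1.8310e+02  6.6000e+01 -9.0000e-01] [451.  56.]
tan@.041 [ 1.0469e+03 -4.0600e+02  1.4350e+02  2.7700e+01  1.0000e+00] [364.  51.]
tan@.041 [ 1.0283e+03 -2.2000e+02  1.8380e+02  8.6400e+01  3.0000e-01] [304.  57.]
tan@.041 [1029.7  -54.6  180.3   44.4   -1.5] [251.  57.]
tan@.041 [ 1.0299e+03 -8.7000e+00  1.7870e+02  3.2300e+01  3.0000e-01] [237.  54.]
tan@.041 [ 1.026e+03  6.040e+01  1.902e+02  8.490e+01 -6.000e-01] [215.  57.]
tan board@.018 [576.1  38.4 275.9 186.8  84.1] [221. 202.]
tan board@.018 [700.1 610.  357.9 272.  -54.8] [ 40. 162.]
tan board@.018 [1076.7  349.3  581.7  318.4   87.7] [117.  65.]
pale [77.7 65.4 20.5 20.1 
[... 528 characters left out ...]
 [1047.  -406.7  143.9   28.7    2.4] [364.  51.]
tan@.041 [1029.3  122.9  177.1   22.    -1.2] [195.  53.]
tan@.041 [ 1.0283e+03 -2.2020e+02  1.8380e+02  8.5800e+01  2.0000e-01] [305.  57.]
tan@.041 [1029.7  -54.9  180.3   44.4   -1.6] [251.  57.]
tan@.041 [ 1.026e+03  6.030e+01  1.903e+02  8.480e+01 -7.000e-01] [215.  59.]
tan board@.018 [576.1  38.5 275.8 186.9  84.1] [221. 202.]
tan board@.018 [695.2 606.6 354.9 264.  -55.7] [ 39. 164.]
tan board@.018 [1078.5  345.2  585.2  317.7   86.3] [116.  65.]
bin rim [0.442 0.447 0.065]
bin rim [0.445 0.276 0.065]
bin rim [0.311 0.27  0.065]
bin rim [0.305 0.436 0.065]
[0.324 0.293 0.065] [0.318 0.445 0.065] [0.45  0.43  0.065] [0.462 0.278 0.065]
```

```bash
cat > go.py <<'E'
import sys
from h import *
# usage: go.py x y z yaw -> shift in tool axes
def go(x,y,z,yaw):
    o=get_obs(); p=o["tool_pos"]; r=np.radians(o["tool_rot"])
    from scipy.spatial.transform import Rotation as Ro
    R=Ro.from_euler("xyz",r).as_matrix()
    yw=np.degrees(r[2])
    d=R.T@(np.array([x,y,z])-p)
    tw=-((yaw-yw+180)%360-180)
    print("t=%.2f"%o["time_s"],"shift",d.round(4),"twist rad",round(np.radians(tw),3),"F",o["force"].round(1),"w",round(o["grip_width"],4),"yaw",yw.round(1), "p",p.round(4),"j7",o["qpos"][6].round(0))
if __name__=="__main__": go(*map(float,sys.argv[1:]))
E
python3 go.py .537 .113 .12 169
```

```text
t=0.35 shift [-0.4987 -0.421   0.1025] twist rad -0.031 F [ 0.   0.1 -0.7] w 0.0869 yaw 167.2 p [0.1436 0.6339 0.2223] j7 -3.0
```

```bash
python3 -m handwheel '[[0.05,-0.499,-0.421,0,-0.031],[0.05,-0.499,-0.421,0,-0.031],[0.05,-0.499,-0.421,0,-0.031],[0.05,-0.499,-0.421,0,-0.031],[0.05,-0.499,-0.421,0,-0.031],[0.05,-0.499,-0.421,0,-0.031],[0.05,-0.499,-0.421,0,-0.031],[0.05,-0.499,-0.421,0,-0.031],[0.05,-0.499,-0.421,0,-0.031],[0.05,-0.499,-0.421,0,-0.031],[0.05,-0.499,-0.421,0,-0.031],[0.05,-0.499,-0.421,0,-0.031],[0.05,-0.499,-0.421,0,-0.031],[0.05,-0.499,-0.421,0,-0.031],[0.05,-0.499,-0.421,0.05,-0.031],[0.05,-0.499,-0.421,0.1,-0.031],[0.05,-0.499,-0.421,0.1,-0.031],[0.05,-0.499,-0.421,0.1,-0.031]]' 15
python3 - <<'E'
from h import *
o=get_obs(); print(o["tool_pos"],o["tool_rot"])
cp=camera_params("wrist"); im=read_camera("wrist"); cv2.imwrite("pics/c_w.png",im)
b=read_camera("scene");crop(b,140,100,440,260,2.6,"c_scene")
E
```

```text
time_s: 2.15
tool_pos: [0.537, 0.1134, 0.123]
tool_rot: [-180.0, -0.1, 169.0]
force: [0.1, 0.2, 1.0]
grip_width: 0.05
[0.5369805  0.11336573 0.12297001] [-1.79957992e+02 -5.66992180e-02  1.69033701e+02]
```

View pics/c_w.png

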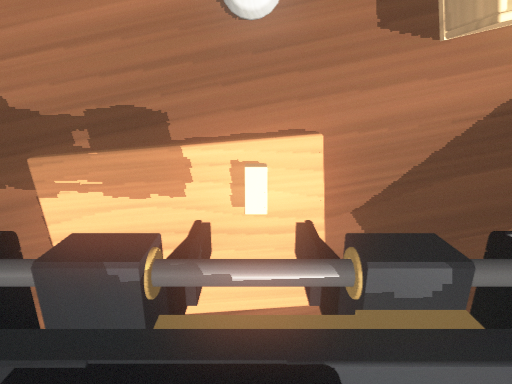

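View pics/c_scene.png

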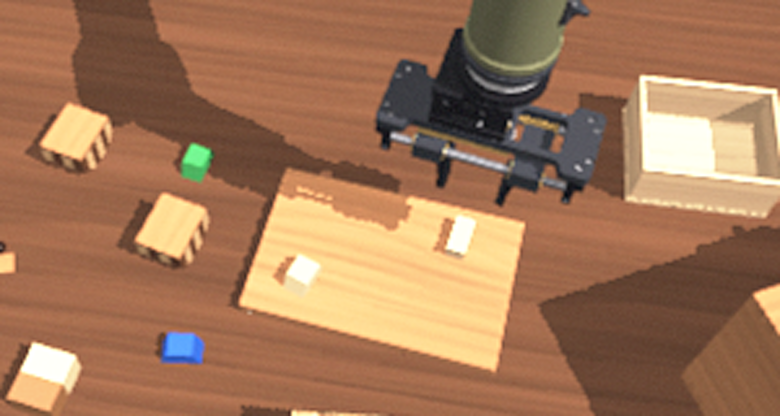

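```bash
cat > wm.py <<'E'
from h import *
# pale or tan blob in wrist picture -> world rect at plane z
import sys
def wm(z,lo,hi,amin,amax):
    cp=camera_params("wrist"); im=read_camera("wrist")
    hsv=cv2.cvtColor(cv2.resize(im,None,fx=2,fy=2,interpolation=cv2.INTER_CUBIC),cv2.COLOR_BGR2HSV)
    cs,_=cv2.findContours(cv2.inRange(hsv,lo,hi),cv2.RETR_EXTERNAL,cv2.CHAIN_APPROX_NONE)
    for c in cs:
        if amin<cv2.contourArea(c)/4<amax:
            p=(c.reshape(-1,2)+.5)/2-.5
            w=np.array([px2w(cp,u,v,z)[:2] for u,v in p])
            (cx,cy),(a,b),g=cv2.minAreaRect((w*1000).astype(np.float32))
            if a<b:a,b,g=b,a,g+90
            print(np.round([cx,cy,a,b,(g+90)%180-90],1),p.mean(0).round())
    return im
if __name__=="__main__":
    wm(float(sys.argv[1]),(15,20,190),(40,110,255),150,5000)
E
python3 wm.py .034; python3 go.py .537 .113 .022 169
```

```text
[567.6 126.3  90.   11.3  78.9] [267. 217.]
[541.6  25.  135.   15.1  83.3] [151. 212.]
[513.2 -46.5  53.2  10.8  83.3] [ 73. 195.]
[530.4  74.2  42.5  24.1  75.1] [206. 191.]
[511.3  81.3  33.5  11.6  74.4] [209. 168.]
[432.9 306.   53.1  25.8 -89.5] [472.  20.]
t=2.30 shift [ 0.0026 -0.0016  0.1037] twist rad 0.001 F [-0.2 -0.2 -0.1] w 0.0502 yaw 169.0 p [0.5394 0.1139 0.1257] j7 69.0
```

```bash
python3 - <<'E'
from h import *
cp=camera_params("wrist")
q=[px2w(cp,u,v,.034)*1000 for u,v in((245,167),(267,167),(268,214),(246,214))]
for a in q: print(a.round(1))
print(np.mean(q,0).round(1), px2w(cp,256.5,190,.034).round(4))
for i in range(4):
  print(get_obs()["tool_pos"].round(4))
E
```

```text
[517.5 111.9  34. ]
[521.2 130.6  34. ]
[564.4 123.7  34. ]
[560.5 104.   34. ]
[540.9 117.5  34. ] [0.5399 0.1177 0.034 ]
[0.5394 0.1139 0.1257]
[0.5394 0.1139 0.1257]
[0.5394 0.1139 0.1257]
[0.5394 0.1139 0.1257]
```

```bash
python3 -m handwheel '[[0.05,-0.002,0.002,0.04,0],[0.05,-0.002,0.002,0.08,0],[0.05,-0.002,0.002,0.095,0],[0.05,-0.002,0.002,0.102,0],[0.05,-0.002,0.002,0.102,0],[0.0,-0.002,0.002,0.102,0],[0.0,-0.002,0.002,0.102,0],[0.0,-0.002,0.002,0.102,0],[0.0,-0.002,0.002,0.102,0],[0.0,-0.002,0.002,0.102,0],[0.0,-0.002,0.002,0.102,0]]' 20
python3 go.py .378 .360 .14 169
```

```text
time_s: 3.4
tool_pos: [0.5399, 0.1148, 0.021]
tool_rot: [180.0, 0.0, 169.0]
force: [-1.4, 0.8, 2.3]
grip_width: 0.0196
t=3.40 shift [ 0.2056  0.2099 -0.119 ] twist rad 0.0 F [-1.4  0.8  2.3] w 0.0196 yaw 169.0 p [0.5399 0.1148 0.021 ] j7 72.0
```

```bash
python3 -m handwheel '[[0.0,0,0,-0.04,0],[0.0,0,0,-0.08,0],[0.0,0.05,0.05,-0.119,0],[0.0,0.206,0.21,-0.119,0],[0.0,0.206,0.21,-0.119,0],[0.0,0.206,0.21,-0.119,0],[0.0,0.206,0.21,-0.119,0],[0.0,0.206,0.21,-0.119,0],[0.0,0.206,0.21,-0.119,0],[0.0,0.206,0.21,-0.119,0]]' 20
python3 go.py .378 .360 .045 176
```

```text
time_s: 4.4
tool_pos: [0.3765, 0.361, 0.1394]
tool_rot: [-180.0, 0.0, 169.2]
force: [0.1, 0.6, 0.3]
grip_width: 0.0195
t=4.40 shift [-0.0016 -0.0006  0.0944] twist rad -0.118 F [0.1 0.6 0.3] w 0.0195 yaw 169.2 p [0.3765 0.361  0.1394] j7 34.0
```

```bash
python3 -m handwheel '[[0.0,0,0,0.05,-0.1],[0.0,0,0,0.094,-0.1],[0.0,0,0,0.094,-0.1],[0.04,0,0,0.094,-0.1],[0.04,0,0,0.094,-0.1],[0.04,0,0,0.094,-0.1],[0.04,0,0,0.05,-0.1],[0.04,0,0,0.0,-0.1],[0.04,0,0,0.0,-0.1]]' 20
python3 go.py .609 -.043 .14 158.5
python3 - <<'E'
from h import *
a=read_camera("top"); b=read_camera("scene")
crop(a,60,120,410,310,2.2,"d_top"); crop(b,140,100,460,260,2.4,"d_scene")
E
```

```text
time_s: 5.3
tool_pos: [0.3816, 0.3642, 0.1486]
tool_rot: [179.2, 0.5, 174.7]
force: [-0.2, 0.8, -0.1]
grip_width: 0.0401
t=5.30 shift [-0.2638 -0.3846  0.0059] twist rad 0.283 F [-0.2  0.8 -0.1] w 0.0401 yaw 174.7 p [0.3816 0.3642 0.1486] j7 39.0
```

View pics/d_top.png

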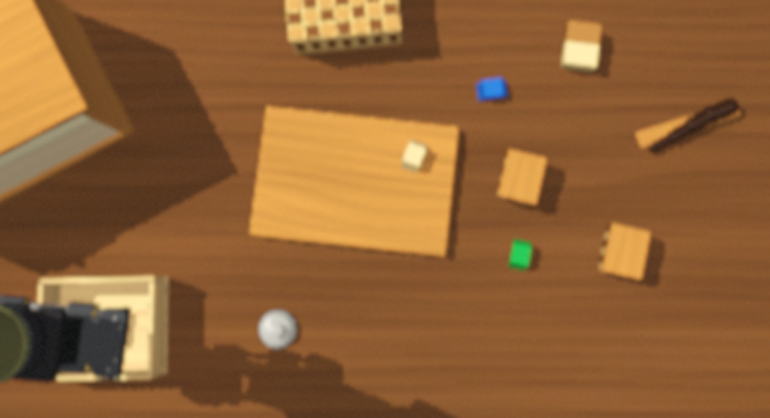

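View pics/d_scene.png

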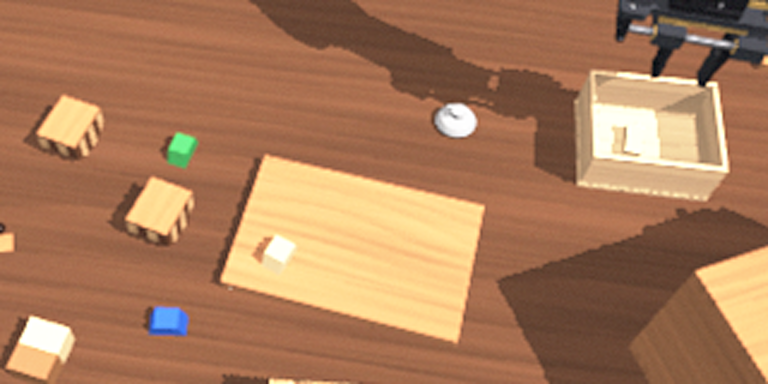

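```bash
python3 go.py .609 -.043 .12 158.5
```

```text
t=5.40 shift [-0.2663 -0.3818  0.0216] twist rad 0.283 F [-1.4 -0.  -0.3] w 0.04 yaw 174.7 p [0.3788 0.3615 0.1427] j7 39.0
```

```bash
python3 -m handwheel '[[0.055,-0.266,-0.382,0,0.283],[0.055,-0.266,-0.382,0,0.283],[0.055,-0.266,-0.382,0,0.283],[0.055,-0.266,-0.382,0,0.283],[0.055,-0.266,-0.382,0,0.283],[0.055,-0.266,-0.382,0,0.283],[0.055,-0.266,-0.382,0,0.283],[0.055,-0.266,-0.382,0,0.283],[0.055,-0.266,-0.382,0,0.283],[0.055,-0.266,-0.382,0,0.283],[0.055,-0.266,-0.382,0.02,0.283],[0.055,-0.266,-0.382,0.02,0.283],[0.055,-0.266,-0.382,0.02,0.283]]' 20
python3 - <<'E'
from h import *
o=get_obs(); print(o["tool_pos"],o["tool_rot"])
im=read_camera("wrist"); crop(im,100,80,420,320,2.4,"e_w")
E
```

```text
time_s: 6.7
tool_pos: [0.6063, -0.0435, 0.1187]
tool_rot: [-180.0, -0.1, 158.6]
force: [0.5, 0.2, 0.5]
grip_width: 0.0548
[ 0.60634585 -0.04353409  0.1186988 ] [-1.79975600e+02 -1.40053866e-01  1.58593938e+02]
```

View pics/e_w.png

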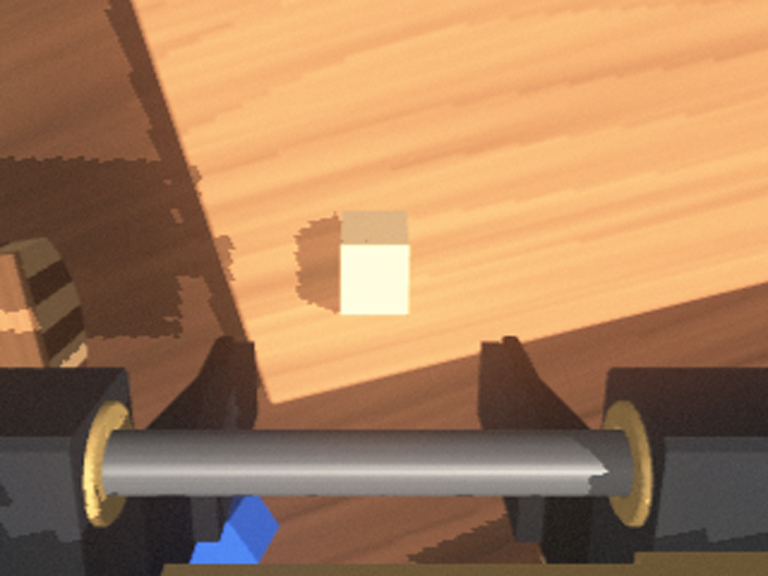

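```bash
python3 - <<'E'
from h import *
cp=camera_params("wrist"); print("cam",(-cp["R"].T@cp["t"]).round(3))
q=[px2w(cp,u,v,.038)*1000 for u,v in((242,181.5),(270.5,181.5),(270.5,211.3),(242,211.3))]
for a in q: print(a.round(1))
print(np.mean(q,0).round(1))
q=[px2w(cp,u,v,.018)*1000 for u,v in((242,167.5),(270,167.5))]
for a in q: print(a.round(1))
E
python3 go.py .609 -.043 .019 158.5
```

```text
cam [ 0.535 -0.015  0.282]
[593.2 -47.3  38. ]
[602.  -24.9  38. ]
[627.2 -34.3  38. ]
[618.1 -57.4  38. ]
[610.1 -41.   38. ]
[585.9 -45.1  18. ]
[595.1 -21.6  18. ]
t=6.75 shift [-0.0018  0.0011  0.1005] twist rad 0.002 F [0.5 0.3 0.5] w 0.0547 yaw 158.6 p [ 0.6069 -0.0435  0.1195] j7 79.0
```

```bash
python3 -m handwheel '[[0.055,-0.001,0.002,0.04,0],[0.055,-0.001,0.002,0.08,0],[0.055,-0.001,0.002,0.095,0],[0.055,-0.001,0.002,0.099,0],[0.055,-0.001,0.002,0.099,0],[0.0,-0.001,0.002,0.099,0],[0.0,-0.001,0.002,0.099,0],[0.0,-0.001,0.002,0.099,0],[0.0,-0.001,0.002,0.099,0],[0.0,-0.001,0.002,0.099,0],[0.0,-0.001,0.002,0.09,0],[0.0,-0.001,0.002,0.05,0],[0.0,-0.001,0.002,0.0,0],[0.0,-0.001,0.002,-0.02,0],[0.0,-0.001,0.002,-0.02,0]]' 20
python3 go.py .378 .360 .14 170
```

```text
time_s: 8.25
tool_pos: [0.6118, -0.0437, 0.1445]
tool_rot: [179.8, 0.4, 158.5]
force: [0.7, -0.5, -0.4]
grip_width: 0.0235
t=8.25 shift [0.3654 0.2899 0.0029] twist rad -0.201 F [ 0.7 -0.5 -0.4] w 0.0235 yaw 158.5 p [ 0.6118 -0.0437  0.1445] j7 79.0
```

```bash
python3 -m handwheel '[[0.0,0.365,0.29,0,-0.201],[0.0,0.365,0.29,0,-0.201],[0.0,0.365,0.29,0,-0.201],[0.0,0.365,0.29,0,-0.201],[0.0,0.365,0.29,0,-0.201],[0.0,0.365,0.29,0,-0.201],[0.0,0.365,0.29,0,-0.201],[0.0,0.365,0.29,0,-0.201],[0.0,0.365,0.29,0,-0.201],[0.0,0.365,0.29,0,-0.201],[0.0,0.365,0.29,0,-0.201],[0.0,0.365,0.29,0,-0.201],[0.0,0.365,0.29,0,-0.201]]' 20
python3 go.py .378 .360 .05 176; python3 -c "
from h import *
crop(read_camera('scene'),140,60,460,260,2.4,'f_scene')"
```

```text
time_s: 9.55
tool_pos: [0.3768, 0.3582, 0.1392]
tool_rot: [-179.9, 0.0, 169.9]
force: [0.8, -0.9, -0.8]
grip_width: 0.0237
t=9.55 shift [-0.0009  0.0021  0.0892] twist rad -0.107 F [ 0.8 -0.9 -0.8] w 0.0237 yaw 169.9 p [0.3768 0.3582 0.1392] j7 35.0
```

View pics/f_scene.png

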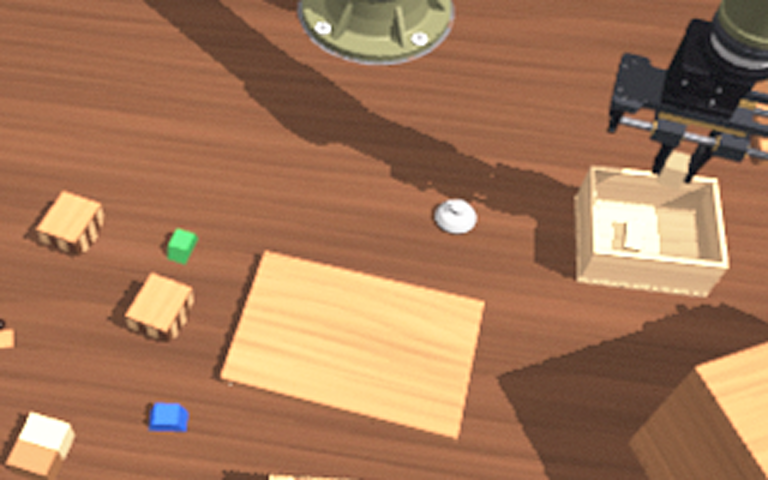

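```bash
python3 -m handwheel '[[0.0,0,0.01,0.04,-0.1],[0.0,0,0.015,0.085,-0.1],[0.0,0,0.015,0.085,-0.1],[0.045,0,0.015,0.085,-0.1],[0.045,0,0.015,0.085,-0.1],[0.045,0,0.015,0.085,-0.1],[0.045,0,0.01,0.04,-0.1],[0.045,0,0.0,-0.02,-0.1],[0.045,-0.05,-0.1,-0.02,-0.1],[0.045,-0.05,-0.1,-0.02,-0.1],[0.045,-0.05,-0.1,-0.02,-0.1],[0.045,-0.05,-0.1,-0.02,-0.1]]' 20
python3 -c "
from h import *
crop(read_camera('scene'),140,60,460,260,2.4,'g_scene')
crop(read_camera('top'),60,120,410,310,2.2,'g_top')"; python3 meas.py | grep -E "tan@.041 \[ ?(4|5)|^[0-9]"
```

```text
time_s: 10.8
tool_pos: [0.4092, 0.2511, 0.1616]
tool_rot: [179.8, 0.1, 175.5]
force: [0.7, 1.0, -0.2]
grip_width: 0.0448
10.9
tan@.041 [ 487.8 -284.4  150.9   73.6   77.6] [333. 233.]
tan@.041 [ 578.4 -189.8   72.7   62.5  -13.6] [297. 200.]
tan@.041 [ 487.4 -283.9  152.6   72.8   78.5] [332. 233.]
tan@.041 [ 578.4 -189.4   74.3   60.8  -16. ] [297. 200.]
```

View pics/g_scene.png

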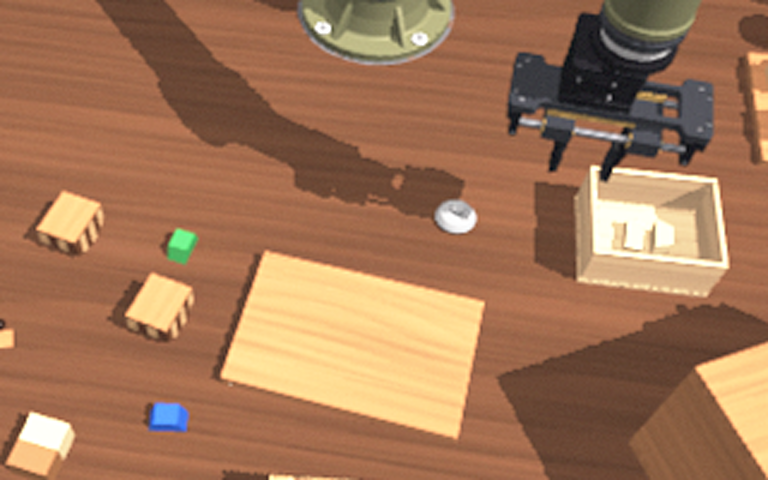

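View pics/g_top.png

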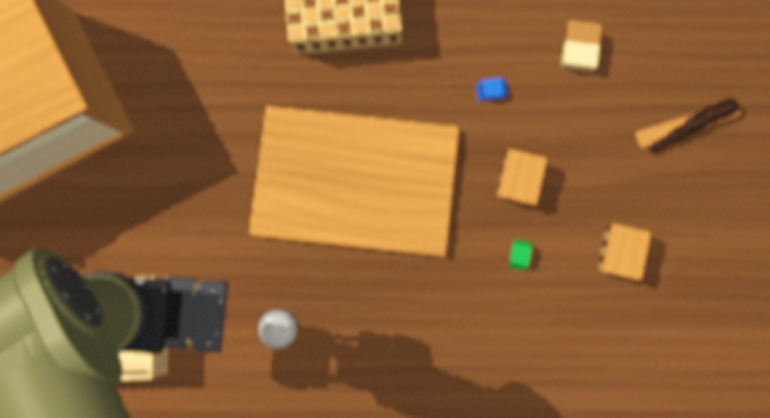

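```bash
python3 go.py .60 -.19 .16 165
```

```text
t=11.00 shift [-0.2244 -0.4301 -0.0005] twist rad 0.191 F [-0.6 -0.1  0.2] w 0.0451 yaw 175.9 p [0.4068 0.255  0.1598] j7 51.0
```

```bash
python3 -m handwheel '[[0.085,-0.224,-0.43,0,0.191],[0.085,-0.224,-0.43,0,0.191],[0.085,-0.224,-0.43,0,0.191],[0.085,-0.224,-0.43,0,0.191],[0.085,-0.224,-0.43,0,0.191],[0.085,-0.224,-0.43,0,0.191],[0.085,-0.224,-0.43,0,0.191],[0.085,-0.224,-0.43,0,0.191],[0.085,-0.224,-0.43,0,0.191],[0.085,-0.224,-0.43,0,0.191],[0.085,-0.224,-0.43,0,0.191],[0.085,-0.224,-0.43,0,0.191],[0.085,-0.224,-0.43,0,0.191]]' 20
python3 - <<'E'
from h import *
import json
for i in range(3):
    print(get_obs()["time_s"])
    im=read_camera("wrist"); crop(im,60,60,440,320,2,f"h_w{i}")
    cv2.imwrite(f"pics/h_full{i}.png",im)
cp=camera_params("wrist"); np.savez("cp.npz",**cp)
o=get_obs(); print(o["tool_pos"],o["tool_rot"])
E
```

```text
time_s: 12.3
tool_pos: [0.5995, -0.1893, 0.1588]
tool_rot: [179.9, -0.1, 165.0]
force: [-0.4, 0.1, -0.4]
grip_width: 0.085
12.3
12.35
12.4
[ 0.59941858 -0.18987878  0.15953877] [ 1.79928048e+02 -1.10600452e-02  1.65002398e+02]
```

View pics/h_w0.png

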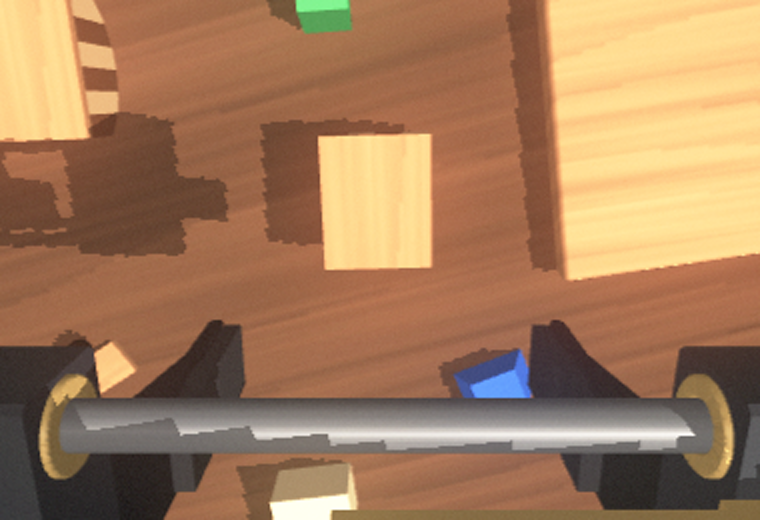

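View pics/h_w2.png

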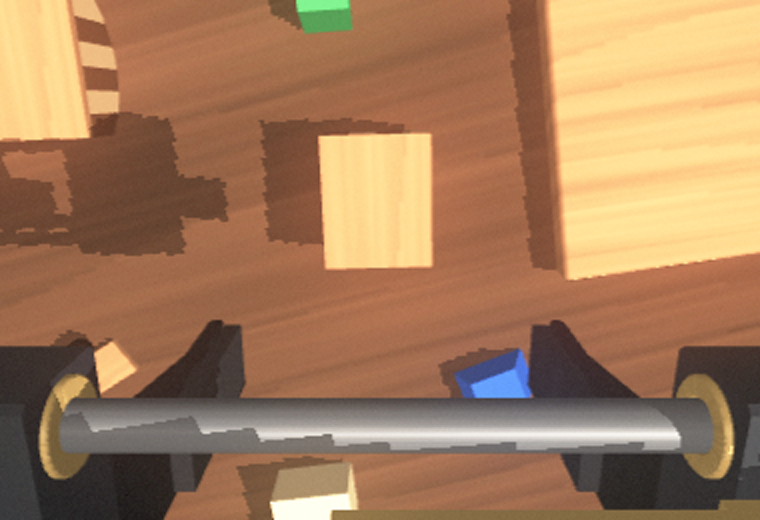

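```bash
python3 - <<'E'
from h import *
cp=dict(np.load("cp.npz"))
q=[px2w(cp,u,v,.041)*1000 for u,v in((219.5,127.5),(275.5,126.5),(275.7,194),(222,194.5))]
for a in q: print(a.round(1))
c=np.mean(q,0); print(c.round(1))
v=q[3]-q[0]+q[2]-q[1]; print("own y ang",np.degrees(np.arctan2(v[1],v[0])))
v=q[1]-q[0]+q[2]-q[3]; print("own x ang",np.degrees(np.arctan2(v[1],v[0])))
E
python3 go.py .581 -.189 .029 165
```

```text
[ 540.6 -205.3   41. ]
[ 553.1 -155.2   41. ]
[ 616.7 -170.6   41. ]
[ 603.4 -221.8   41. ]
[ 578.4 -188.2   41. ]
own y ang -14.183731139140964
own x ang 75.69202615023119
t=12.45 shift [ 0.018  -0.0041  0.1305] twist rad 0.0 F [-0.7  0.9  0.3] w 0.0853 yaw 165.0 p [ 0.5994 -0.1899  0.1595] j7 101.0
```

```bash
python3 -m handwheel '[[0.085,0.041,-0.004,0.03,-0.012],[0.085,0.041,-0.004,0.07,-0.012],[0.085,0.041,-0.004,0.11,-0.012],[0.085,0.041,-0.004,0.13,-0.012],[0.085,0.041,-0.004,0.13,-0.012],[0.04,0.041,-0.004,0.13,-0.012],[0.04,0.041,-0.004,0.13,-0.012],[0.04,0.041,-0.004,0.13,-0.012],[0.04,0.041,-0.004,0.13,-0.012],[0.04,0.041,-0.004,0.13,-0.012]]' 6
python3 -c "
from h import *
crop(read_camera('scene'),140,60,400,260,2.9,'i_scene')
crop(read_camera('wrist'),100,60,420,320,2.2,'i_w')
print(get_obs()['grip_width'])"
```

```text
time_s: 13.45
tool_pos: [0.559, -0.1852, 0.0303]
tool_rot: [180.0, 0.1, 165.5]
force: [-0.4, 1.6, 1.6]
grip_width: 0.0528
0.051659082369778765
```

View pics/i_scene.png

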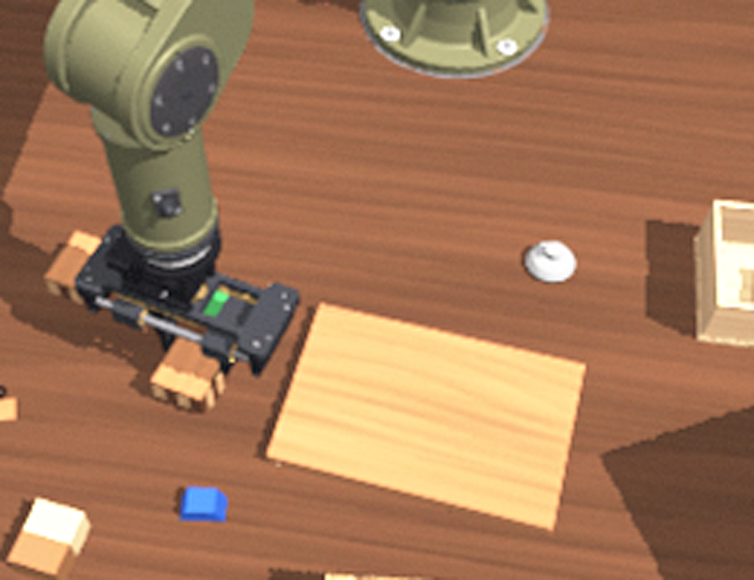

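View pics/i_w.png

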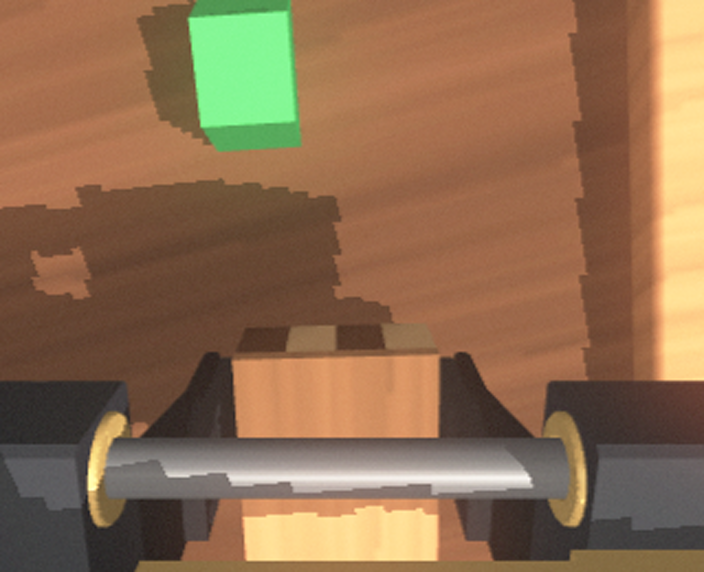

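```bash
python3 -m handwheel '[[0.04,0,0,-0.01,0],[0.04,0,0,-0.02,0],[0.04,0,0,-0.03,0],[0.04,0,0,-0.04,0],[0.04,0,0,-0.05,0],[0.04,0,0,-0.06,0],[0.04,0,0,-0.06,0],[0.04,0,0,-0.06,0]]' 6
python3 -c "
from h import *
crop(read_camera('scene'),140,100,300,220,4,'j_scene')
crop(read_camera('wrist'),100,60,420,320,2.2,'j_w')"
```

```text
time_s: 14.35
tool_pos: [0.5586, -0.1852, 0.0898]
tool_rot: [180.0, 0.0, 165.5]
force: [0.1, 0.7, -1.3]
grip_width: 0.0519
```

View pics/j_scene.png

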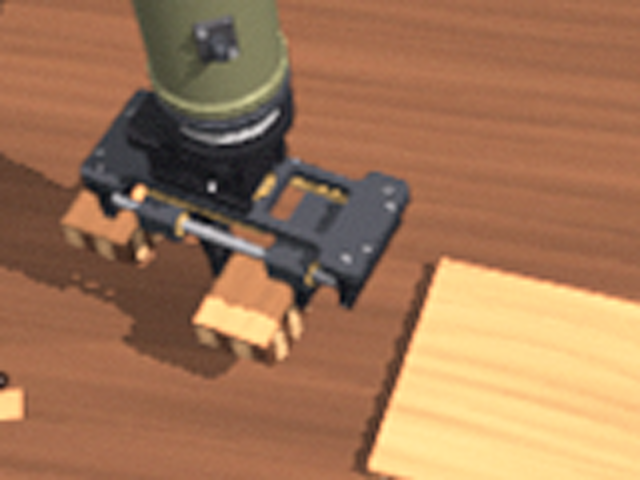

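View pics/j_w.png

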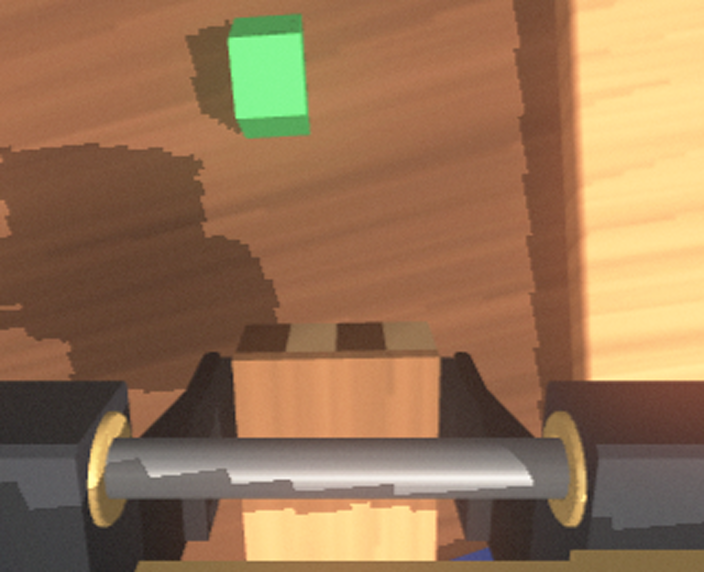

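```bash
python3 go.py .491 -.0235 .09 174
```

```text
t=14.45 shift [ 0.1054  0.1396 -0.0008] twist rad -0.148 F [-0.8  0.1 -1.6] w 0.0524 yaw 165.5 p [ 0.5581 -0.185   0.0891] j7 103.0
```

```bash
python3 -m handwheel '[[0.04,0.026,0.035,0,-0.04],[0.04,0.053,0.07,0,-0.08],[0.04,0.08,0.105,0,-0.12],[0.04,0.105,0.14,0,-0.148],[0.04,0.105,0.14,0,-0.148],[0.04,0.105,0.14,0,-0.148],[0.04,0.105,0.14,0.02,-0.148],[0.04,0.105,0.14,0.02,-0.148],[0.04,0.105,0.14,0.02,-0.148]]' 6
python3 -m handwheel '[[0.04,0,0,0,0],[0.04,0,0,0,0],[0.04,0,0,0,0],[0.04,0,0,0,0],[0.04,0,0,0,0]]' 3
python3 -c "
from h import *
crop(read_camera('scene'),190,100,350,220,4,'k_scene')
crop(read_camera('wrist'),100,60,420,320,2.2,'k_w')"
```

```text
time_s: 15.35
tool_pos: [0.4917, -0.0251, 0.0693]
tool_rot: [-179.9, -0.1, 173.8]
force: [0.1, -0.5, 0.1]
grip_width: 0.0517
time_s: 15.85
tool_pos: [0.492, -0.0234, 0.0697]
tool_rot: [180.0, 0.0, 174.0]
force: [0.5, 0.1, -0.3]
grip_width: 0.0518
```

View pics/k_scene.png

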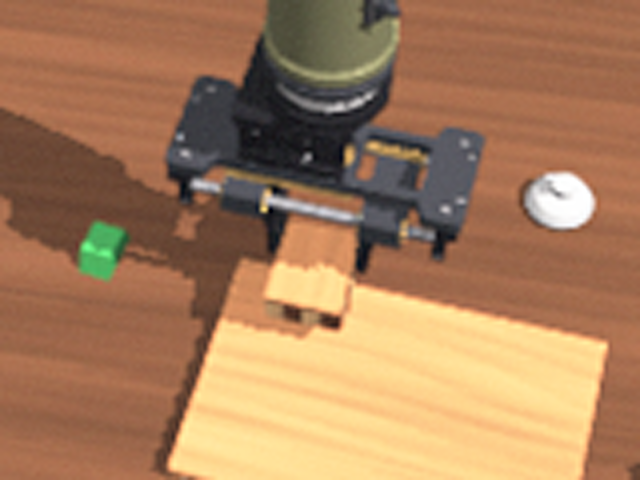

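View pics/k_w.png

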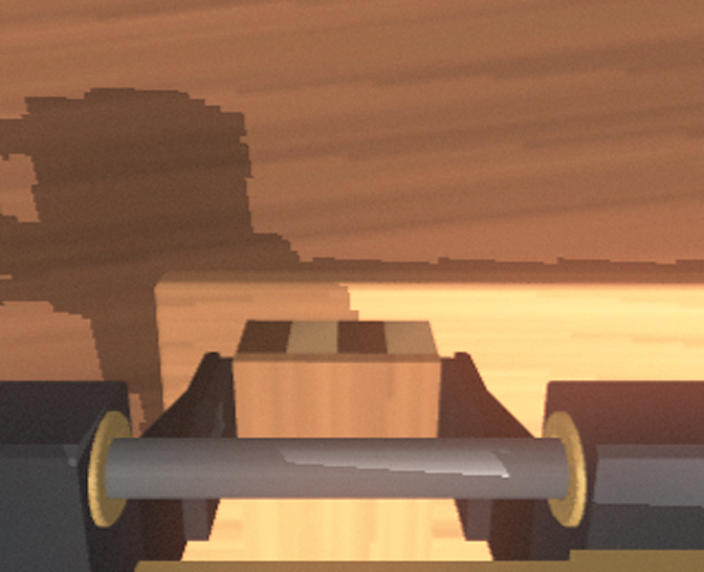

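```bash
python3 -m handwheel '[[0.04,-0.03,0,0,0],[0.04,-0.06,0,0,0],[0.04,-0.09,0,0,0],[0.04,-0.105,0,0,0],[0.04,-0.105,0,0.01,0],[0.04,-0.105,0,0.018,0],[0.04,-0.105,0,0.021,0],[0.04,-0.105,0,0.022,0],[0.04,-0.105,0,0.022,0]]' 6
python3 go.py .596 -.034 .0475 174
```

```text
time_s: 16.85
tool_pos: [0.5942, -0.0341, 0.0474]
tool_rot: [179.9, -0.2, 174.0]
force: [-3.6, -0.5, 3.8]
grip_width: 0.052
t=16.85 shift [-0.0018  0.0003 -0.0001] twist rad -0.0 F [-3.6 -0.5  3.8] w 0.052 yaw 174.0 p [ 0.5942 -0.0341  0.0474] j7 97.0
```

```bash
python3 -m handwheel '[[0.06,0,0,-0.002,0],[0.06,0,0,-0.002,0],[0.06,-0.012,0,-0.004,0],[0.06,-0.012,0,-0.004,0],[0.04,-0.012,0,-0.004,0],[0.04,-0.012,0,-0.004,0],[0.04,-0.012,0,-0.004,0],[0.04,-0.012,0,-0.004,0]]' 6
python3 -c "
from h import *
print(get_obs()['grip_width'])
crop(read_camera('scene'),190,100,350,220,4,'l_scene')
crop(read_camera('wrist'),100,60,420,320,2.2,'l_w')"
```

```text
time_s: 17.65
tool_pos: [0.6077, -0.0357, 0.0513]
tool_rot: [180.0, -0.0, 174.0]
force: [-0.1, 0.1, 0.0]
grip_width: 0.0515
0.05153182295786783
```

View pics/l_scene.png

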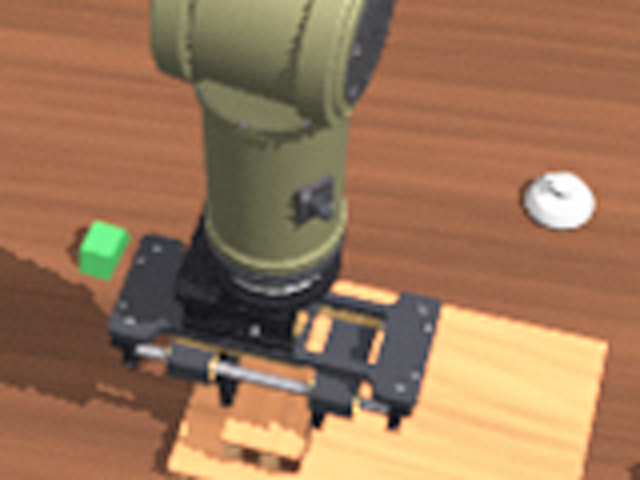

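View pics/l_w.png

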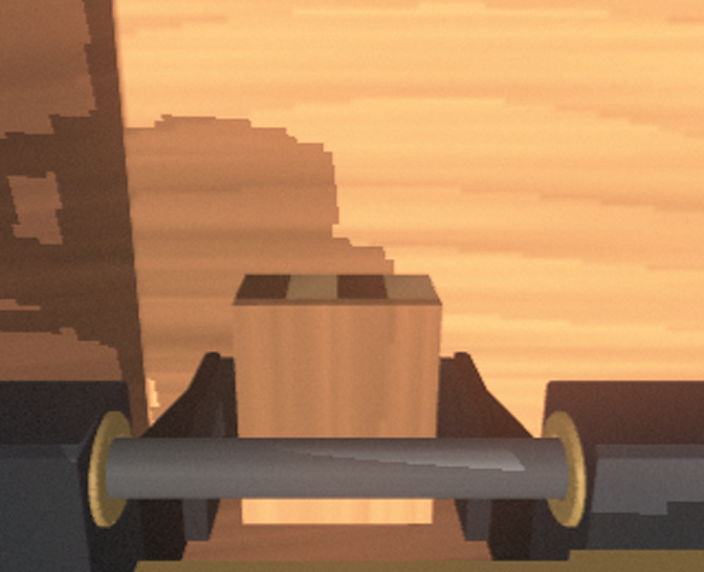

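```bash
python3 -m handwheel '[[0.04,0,0,0.003,0],[0.04,0.003,0,0.004,0],[0.04,0.006,0,0.005,0],[0.04,0.009,0,0.005,0],[0.04,0.012,0,0.006,0],[0.04,0.015,0,0.0065,0],[0.04,0.018,0,0.007,0],[0.04,0.021,0,0.0075,0],[0.04,0.024,0,0.008,0],[0.04,0.027,0,0.0085,0],[0.04,0.029,0,0.009,0]]' 5
python3 -c "
from h import *
print(get_obs()['grip_width'])
crop(read_camera('scene'),190,100,350,220,4,'m_scene')
crop(read_camera('wrist'),100,60,420,320,2.2,'m_w')"
```

```text
time_s: 18.85
tool_pos: [0.5794, -0.0326, 0.0427]
tool_rot: [180.0, 0.0, 174.0]
force: [1.7, -0.4, 4.7]
grip_width: 0.0517
0.05174482333124759
```

View pics/m_scene.png

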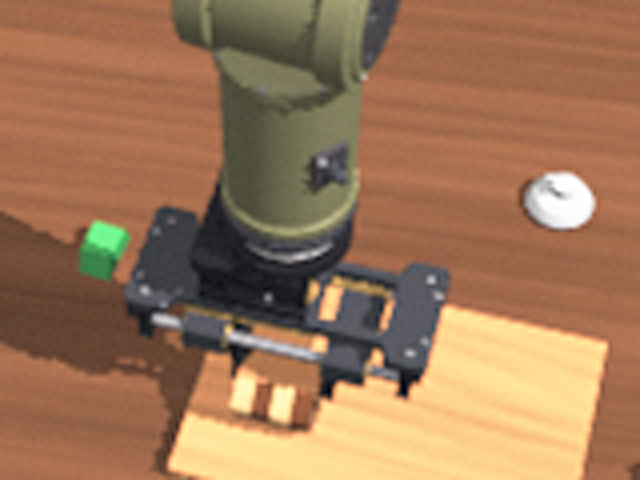

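View pics/m_w.png

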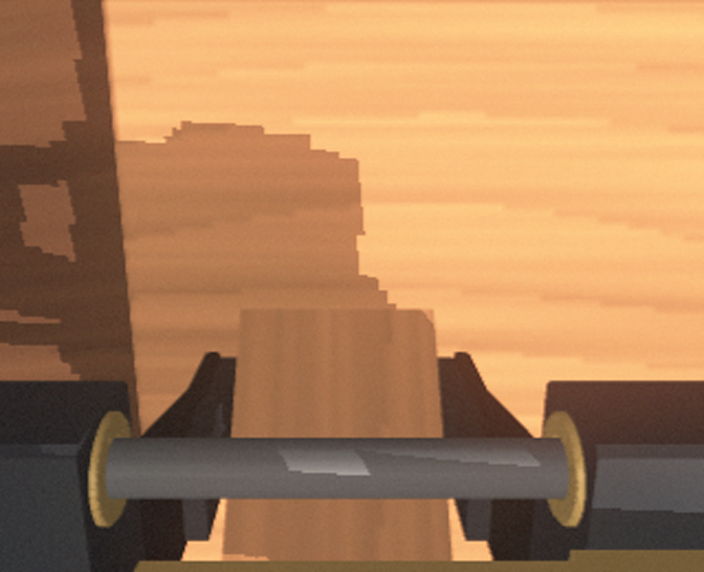

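```bash
python3 -m handwheel '[[0.04,0.003,0,0.001,0],[0.04,0.006,0,0.0015,0],[0.04,0.008,0,0.002,0],[0.04,0.011,0,0.0035,0],[0.04,0.0135,0,0.005,0],[0.04,0.016,0,0.007,0],[0.04,0.018,0,0.0085,0],[0.04,0.02,0,0.01,0],[0.04,0.022,0,0.01,0],[0.04,0.023,0,0.01,0]]' 5
python3 -c "
from h import *
print(get_obs()['grip_width'])
crop(read_camera('scene'),190,100,350,220,4,'n_scene')
crop(read_camera('wrist'),100,60,420,320,2.2,'n_w')"
```

```text
time_s: 19.95
tool_pos: [0.5559, -0.0304, 0.0321]
tool_rot: [-180.0, -0.1, 174.0]
force: [1.2, -0.3, 0.9]
grip_width: 0.0523
0.0523211451356611
```

View pics/n_scene.png

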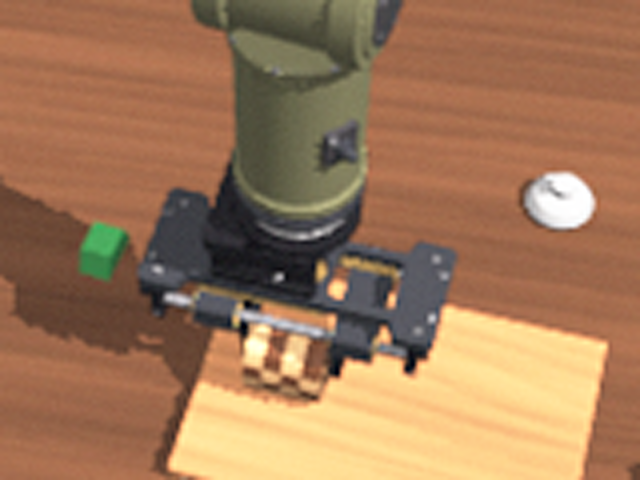

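View pics/n_w.png

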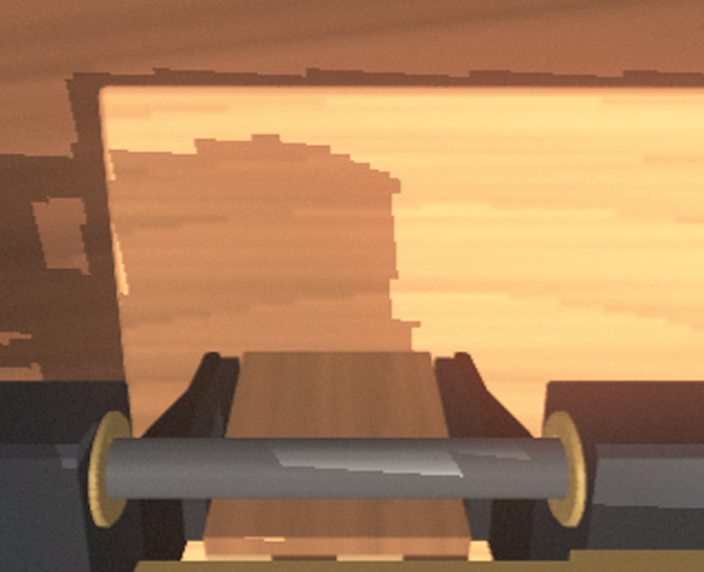

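```bash
python3 -m handwheel '[[0.075,0,0,0,0],[0.075,0,0,0,0],[0.075,0,0,-0.013,0],[0.075,-0.01,0,-0.026,0],[0.075,-0.027,0,-0.026,0],[0.075,-0.027,0,-0.026,0],[0.075,-0.027,0,-0.026,0]]' 5
python3 -c "
from h import *
crop(read_camera('scene'),190,100,350,220,4,'o_scene')
crop(read_camera('wrist'),100,60,420,320,2.2,'o_w')"
```

```text
time_s: 20.75
tool_pos: [0.5829, -0.0332, 0.0587]
tool_rot: [-180.0, -0.0, 174.0]
force: [-0.7, 0.3, -0.0]
grip_width: 0.0747
```

View pics/o_scene.png

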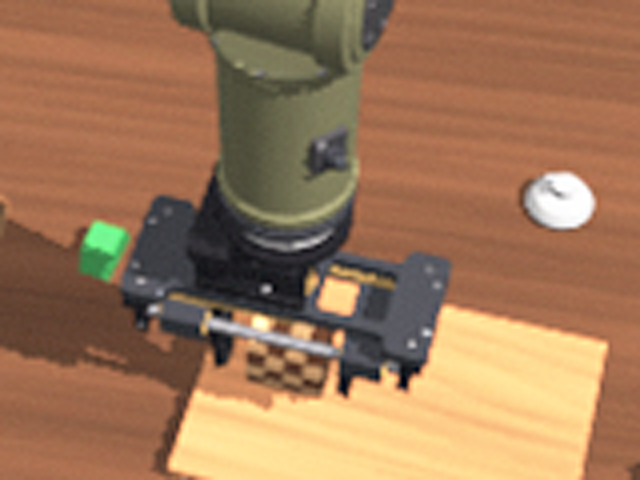

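View pics/o_w.png

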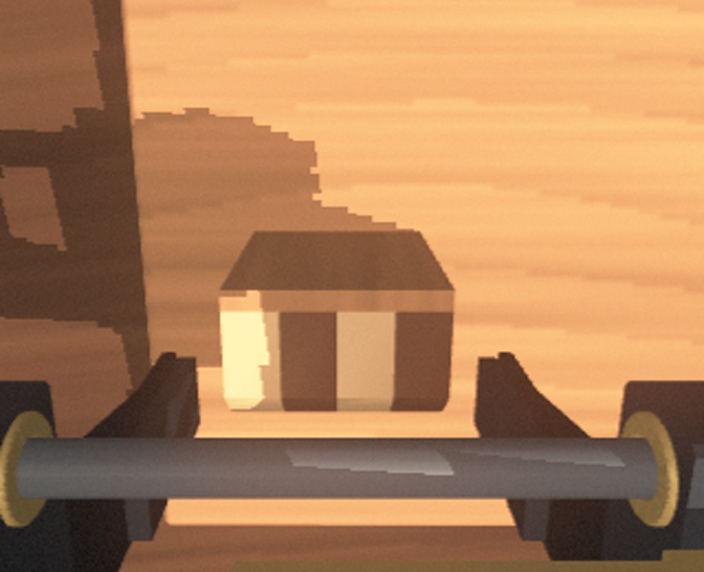

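```bash
python3 - <<'E'
from h import *
cp=camera_params("wrist"); o=get_obs(); p=o["tool_pos"]
tx=np.array([np.cos(np.radians(174)),np.sin(np.radians(174))])
for u,v,z in((252,191.8,.082),(252,246,.075),(252,246,.082),(252,165,.018)):
    w=px2w(cp,u,v,z); print(w.round(4),"along tx from tcp",(tx@(w[:2]-p[:2])*1000).round(1))
ty=np.array([np.sin(np.radians(174)),-np.cos(np.radians(174))])
for u in(200,306.5):
    w=px2w(cp,u,191.8,.082); print("ty",(ty@(w[:2]-p[:2])*1000).round(1))
print(p)
E
```

```text
[ 0.5478 -0.0296  0.082 ] along tx from tcp 34.6
[ 0.5804 -0.0331  0.075 ] along tx from tcp 1.8
[ 0.5768 -0.0327  0.082 ] along tx from tcp 5.5
[ 0.5482 -0.0298  0.018 ] along tx from tcp 34.2
ty -25.4
ty 26.4
[ 0.58226891 -0.03310515  0.0583205 ]
```

```bash
python3 -m handwheel '[[0.075,0.003,0,0,0],[0.04,0.003,0,0,0],[0.04,0.003,0,0,0],[0.04,0.003,0,0,0],[0.04,0.003,0,0,0],[0.04,0.003,0,0,0]]' 5
python3 -m handwheel '[[0.04,0.003,0,-0.001,0],[0.04,0.006,0,-0.002,0],[0.04,0.009,0,-0.003,0],[0.04,0.012,0,-0.004,0],[0.04,0.015,0,-0.005,0],[0.04,0.018,0,-0.006,0],[0.04,0.022,0,-0.0065,0],[0.04,0.026,0,-0.007,0],[0.04,0.03,0,-0.0075,0],[0.04,0.034,0,-0.0075,0],[0.04,0.038,0,-0.0075,0],[0.04,0.042,0,-0.007,0]]' 5
python3 -c "
from h import *
print(get_obs()['grip_width'])
crop(read_camera('scene'),190,100,350,220,4,'p_scene')
crop(read_camera('wrist'),100,60,420,320,2.2,'p_w')"
```

```text
time_s: 21.45
tool_pos: [0.5804, -0.0328, 0.0586]
tool_rot: [180.0, 0.0, 174.0]
force: [-0.6, -0.3, 1.0]
grip_width: 0.052
time_s: 22.65
tool_pos: [0.5383, -0.0284, 0.0656]
tool_rot: [180.0, 0.0, 174.0]
force: [0.7, 1.0, -0.9]
grip_width: 0.0524
0.05241293225918598
```

View pics/p_scene.png

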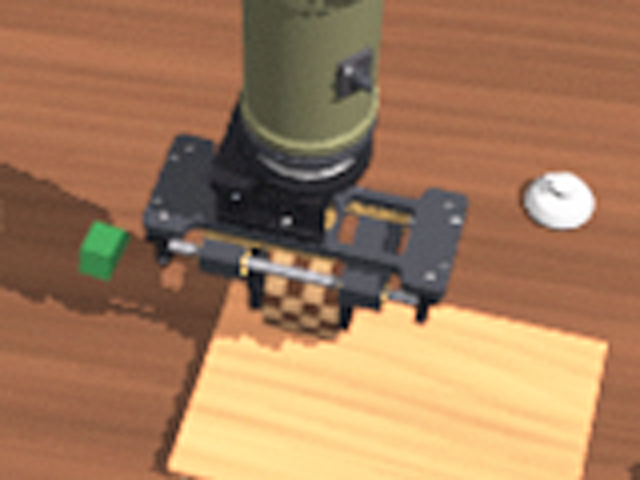

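View pics/p_w.png

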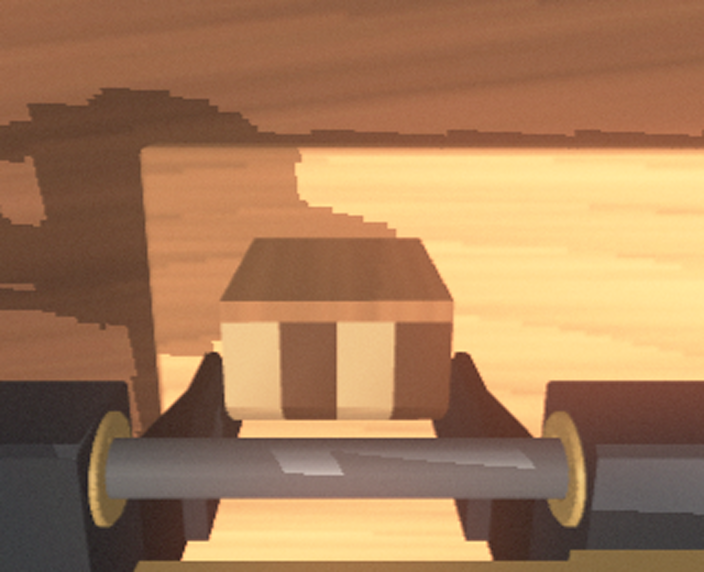

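```bash
python3 -m handwheel '[[0.04,-0.02,0,-0.005,0],[0.04,-0.05,0,-0.005,0],[0.04,-0.08,0,-0.005,0],[0.04,-0.09,0,-0.005,0],[0.04,-0.09,0,0.002,0],[0.04,-0.09,0,0.005,0],[0.04,-0.09,0,0.007,0],[0.04,-0.09,0,0.0075,0],[0.04,-0.09,0,0.0075,0],[0.07,-0.09,0,0.0075,0],[0.07,-0.09,0,0.0075,0],[0.07,-0.09,0,0.0075,0]]' 5
python3 -c "
from h import *
o=get_obs();print(o['tool_pos'],o['force'])
crop(read_camera('wrist'),100,60,420,320,2.2,'q_w')"
```

```text
time_s: 23.95
tool_pos: [0.6281, -0.0375, 0.0581]
tool_rot: [180.0, 0.0, 174.0]
force: [0.1, 0.4, -0.2]
grip_width: 0.0664
[ 0.62813147 -0.03747152  0.0580508 ] [ 0.13269561  0.36201898 -0.24235541]
```

View pics/q_w.png

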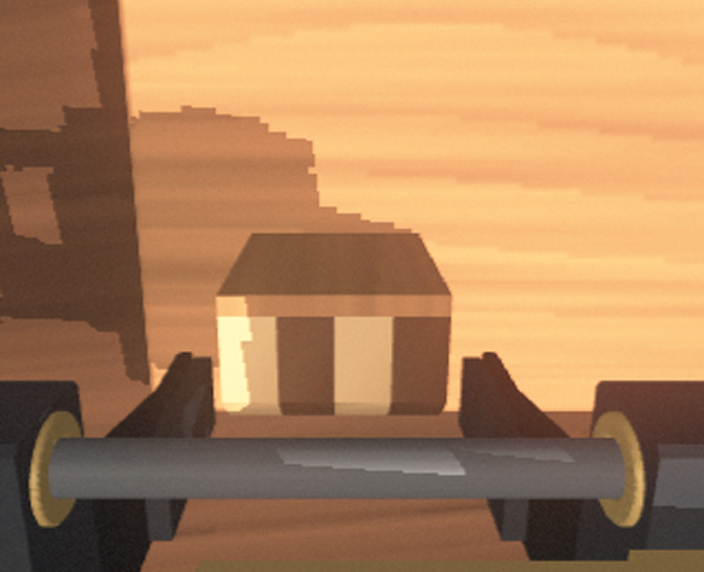

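```bash
python3 -m handwheel '[[0.07,0.015,0,-0.003,0],[0.07,0.027,0,-0.003,0],[0.07,0.027,0,-0.003,0],[0.04,0.027,0,-0.003,0],[0.04,0.027,0,-0.003,0],[0.04,0.027,0,-0.003,0],[0.04,0.027,0,-0.003,0],[0.04,0.027,0,-0.001,0],[0.04,0.031,0,-0.001,0],[0.04,0.036,0,-0.001,0],[0.04,0.041,0,-0.001,0],[0.04,0.046,0,0.0,0],[0.04,0.051,0,0.002,0],[0.04,0.054,0,0.003,0]]' 5
python3 -c "
from h import *
o=get_obs();print(o['tool_pos'],o['force'])
crop(read_camera('scene'),190,100,350,220,4,'r_scene')
crop(read_camera('wrist'),100,60,420,320,2.2,'r_w')"
```

```text
time_s: 25.4
tool_pos: [0.5734, -0.0321, 0.0547]
tool_rot: [180.0, -0.1, 174.0]
force: [-0.1, -1.0, 2.5]
grip_width: 0.0519
[ 0.57336861 -0.03211344  0.05470688] [-0.06735307 -1.0234821   2.52073113]
```

View pics/r_scene.png

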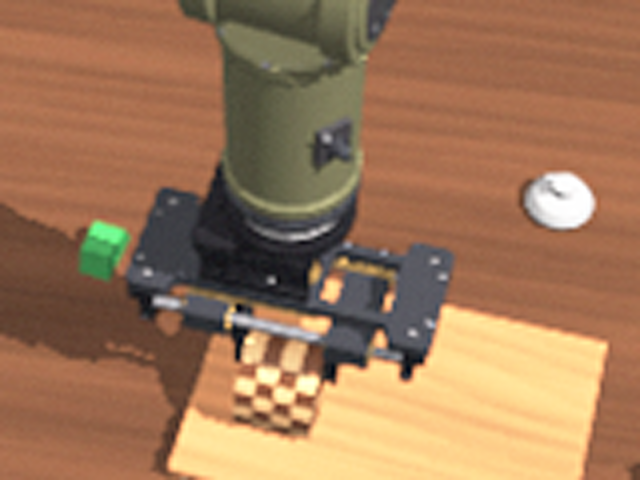

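View pics/r_w.png

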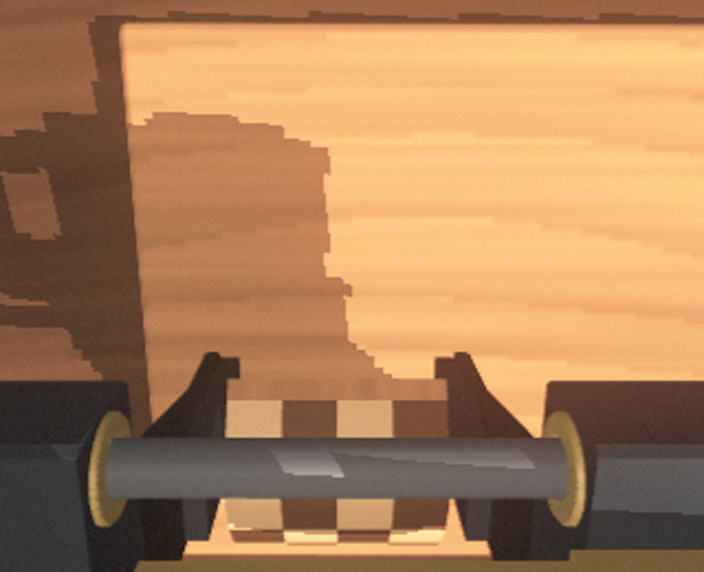

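```bash
python3 -m handwheel '[[0.04,0.004,0,0.002,0],[0.04,0.008,0,0.0045,0],[0.04,0.012,0,0.0075,0],[0.04,0.016,0,0.011,0],[0.04,0.019,0,0.0145,0],[0.04,0.022,0,0.018,0],[0.04,0.025,0,0.022,0],[0.04,0.027,0,0.025,0],[0.04,0.028,0,0.026,0]]' 5
python3 -c "
from h import *
o=get_obs();print(o['tool_pos'],o['force'])
crop(read_camera('scene'),190,100,350,220,4,'s_scene')
crop(read_camera('wrist'),100,60,420,320,2.2,'s_w')"
```

```text
time_s: 26.4
tool_pos: [0.5465, -0.0292, 0.0287]
tool_rot: [-180.0, 0.0, 174.0]
force: [0.5, -0.5, -1.0]
grip_width: 0.0518
[ 0.54647456 -0.02918015  0.02865645] [ 0.48749748 -0.51596329 -1.01042185]
```

View pics/s_scene.png

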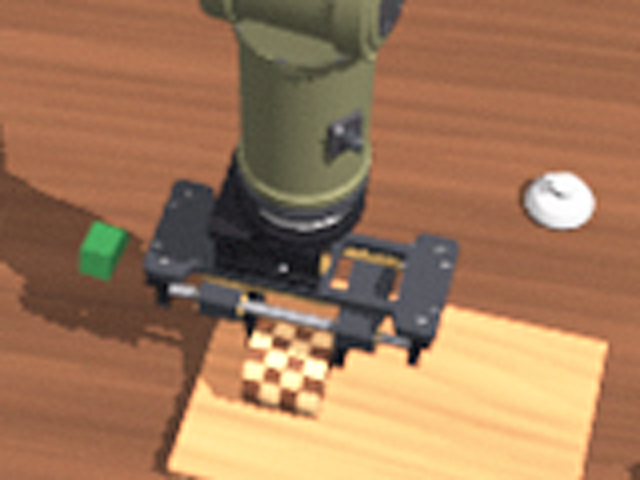

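View pics/s_w.png

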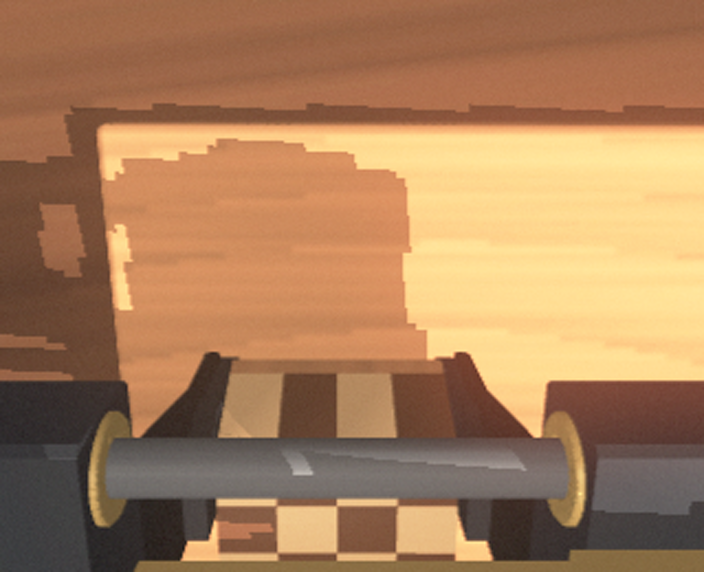

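```bash
python3 -m handwheel '[[0.04,0.001,0,0.002,0],[0.04,0.002,0,0.004,0],[0.04,0.002,0,0.006,0],[0.04,0.002,0,0.006,0]]' 5
python3 -m handwheel '[[0.055,0,0,0,0],[0.06,0,0,0,0],[0.07,0,0,0,0],[0.08,0,0,-0.01,0],[0.08,0,0,-0.05,0],[0.08,0,0,-0.09,0],[0.08,0.03,0,-0.1,0],[0.08,0.03,0,-0.1,0],[0.08,0.03,0,-0.1,0]]' 5
python3 -c "
from h import *
o=get_obs();print(o['tool_pos'],o['force'])
crop(read_camera('scene'),190,100,350,220,4,'t_scene')
crop(read_camera('wrist'),60,60,440,340,2,'t_w')"
```

```text
time_s: 26.9
tool_pos: [0.544, -0.0289, 0.0226]
tool_rot: [-180.0, -0.1, 174.0]
force: [0.4, -0.1, 0.3]
grip_width: 0.0518
time_s: 27.8
tool_pos: [0.515, -0.0255, 0.1239]
tool_rot: [179.9, 0.1, 174.0]
force: [0.5, 0.3, 0.5]
grip_width: 0.08
[ 0.51499456 -0.02554675  0.12387724] [0.49082838 0.33406294 0.52398336]
```

View pics/t_scene.png

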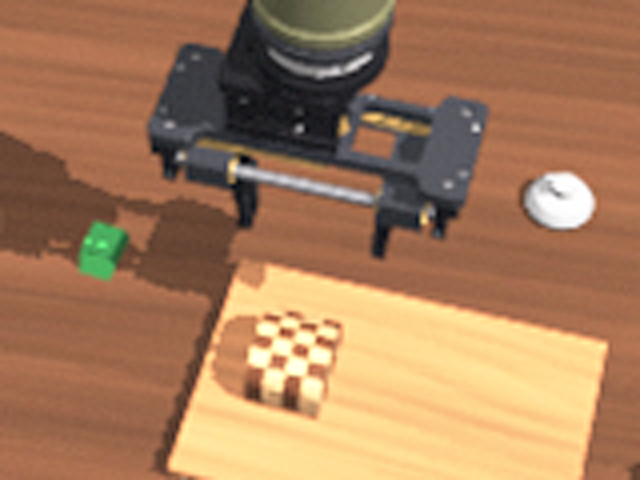

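View pics/t_w.png

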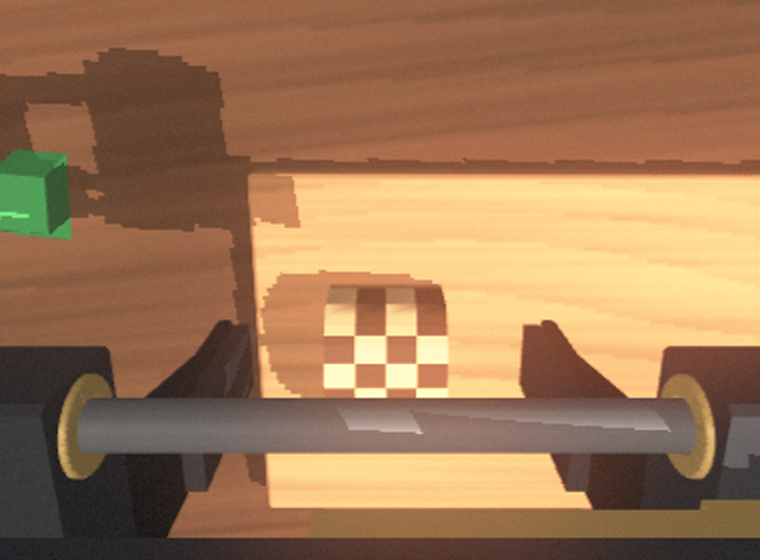

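```bash
python3 meas.py | grep "tan@.041 \[ ?[45]" -E; python3 go.py .50 -.325 .16 166
```

```text
tan@.041 [484.7 272.9 179.   23.   88.7] [141. 231.]
tan@.041 [ 493.5 -296.6   71.8   67.4  -11.5] [334. 229.]
tan@.041 [484.6 270.3 189.9  22.9  88.8] [141. 231.]
tan@.041 [ 500.5 -299.3   70.9   64.9   -9.6] [335. 226.]
t=28.00 shift [-0.0165 -0.2989 -0.0373] twist rad 0.14 F [-0.2  0.   0.4] w 0.0799 yaw 174.0 p [ 0.5148 -0.026   0.1225] j7 88.0
```

```bash
python3 -m handwheel '[[0.085,0,-0.02,-0.037,0],[0.085,-0.02,-0.25,-0.037,0.08],[0.085,-0.02,-0.25,-0.037,0.08],[0.085,-0.02,-0.25,-0.037,0.08],[0.085,-0.02,-0.25,-0.037,0.08],[0.085,-0.02,-0.25,-0.037,0.08],[0.085,-0.02,-0.25,-0.037,0.08],[0.085,-0.02,-0.25,-0.037,0.08],[0.085,-0.02,-0.25,-0.037,0.08]]' 5
python3 meas.py | grep "tan@.041 \[ ?[45]" -E
python3 -c "
from h import *
o=get_obs();print(o['tool_pos'],o['force'])
crop(read_camera('scene'),100,80,350,240,3,'u_scene')
crop(read_camera('wrist'),60,60,440,340,2,'u_w')
np.savez('cp.npz',**camera_params('wrist'))"
```

```text
time_s: 28.9
tool_pos: [0.509, -0.275, 0.1594]
tool_rot: [180.0, -0.1, 169.5]
force: [-0.4, -0.4, -1.0]
grip_width: 0.085
[ 0.50914543 -0.27467911  0.15971058] [ 0.3129822  -0.36426079  0.50933942]
```

View pics/u_scene.png

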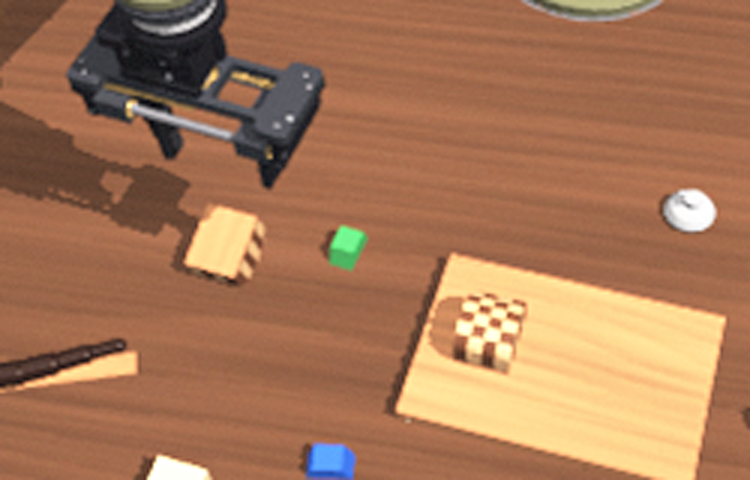

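View pics/u_w.png

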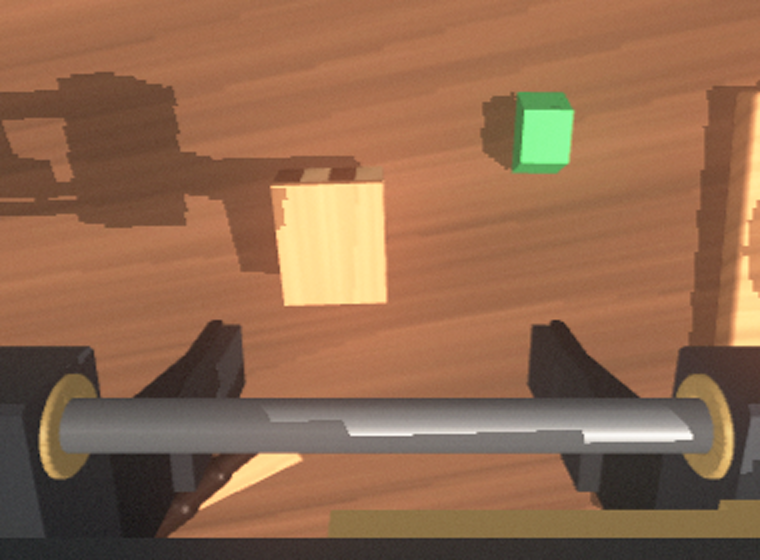

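```bash
python3 - <<'E'
from h import *
cp=camera_params("wrist")
def one():
    im=read_camera("wrist")
    hsv=cv2.cvtColor(im,cv2.COLOR_BGR2HSV)
    m=cv2.inRange(hsv,(10,60,215),(30,190,255)); m[255:]=0; m[:,350:]=0;m[:140]=0
    cs,_=cv2.findContours(m,cv2.RETR_EXTERNAL,cv2.CHAIN_APPROX_NONE)
    c=max(cs,key=cv2.contourArea); (cx,cy),(a,b),g=cv2.minAreaRect(c)
    w=px2w(cp,cx,cy,.041); return get_obs()["time_s"],round(cx,1),round(cy,1),round(a,1),round(b,1),round(g,1),w.round(4)
for i in range(14): print(*one())
q=[px2w(cp,60+u/2,60+v/2,.041)*1000 for u,v in((272,185),(383,180),(386,302),(284,305))]
v=q[3]-q[0]+q[2]-q[1]; print("own y ang",np.degrees(np.arctan2(v[1],v[0])),np.mean(q,0))
v=q[1]-q[0]+q[2]-q[3]; print("own x ang",np.degrees(np.arctan2(v[1],v[0])))
E
```

```text
29.15 224.9 175.0 65.1 56.2 88.3 [ 0.4968 -0.2999  0.041 ]
29.2 225.3 170.8 63.2 55.7 88.3 [ 0.4928 -0.2986  0.041 ]
29.25 225.0 170.0 60.0 56.0 90.0 [ 0.492  -0.2987  0.041 ]
29.3 225.6 170.5 62.4 55.7 88.6 [ 0.4926 -0.2983  0.041 ]
29.35 225.9 173.6 66.0 55.9 88.2 [ 0.4957 -0.2986  0.041 ]
29.4 226.2 180.2 61.9 56.1 87.6 [ 0.5022 -0.2997  0.041 ]
29.45 226.7 185.0 57.8 55.7 88.1 [ 0.507  -0.3002  0.041 ]
29.5 226.7 185.3 57.6 55.8 88.2 [ 0.5073 -0.3003  0.041 ]
29.55 226.2 181.0 61.4 56.7 88.4 [ 0.503  -0.2999  0.041 ]
29.6 226.6 174.6 65.6 55.8 88.2 [ 0.4968 -0.2982  0.041 ]
29.65 226.5 171.0 63.4 55.7 88.6 [ 0.4933 -0.2976  0.041 ]
29.7 226.0 170.5 61.0 56.0 90.0 [ 0.4927 -0.2979  0.041 ]
29.75 226.5 171.1 63.6 55.7 88.7 [ 0.4934 -0.2976  0.041 ]
29.8 226.6 174.9 65.3 55.9 88.4 [ 0.4971 -0.2983  0.041 ]
own y ang -8.566217824091387 [ 504.23703759 -300.68918553   41.        ]
own x ang 81.6637154428009
```

```bash
python3 go.py .4886 -.2974 .033 171.5
```

```text
t=29.80 shift [ 0.0157 -0.024   0.127 ] twist rad -0.037 F [-0.4  0.2  1. ] w 0.0851 yaw 169.4 p [ 0.5085 -0.2767  0.16  ] j7 116.0
```

```bash
python3 -m handwheel '[[0.085,0.016,-0.025,0.03,-0.037],[0.085,0.016,-0.025,0.07,-0.037],[0.085,0.016,-0.025,0.11,-0.037],[0.085,0.016,-0.025,0.1265,-0.037],[0.085,0.016,-0.025,0.1265,-0.037],[0.04,0.016,-0.025,0.1265,-0.037],[0.04,0.016,-0.025,0.1265,-0.037],[0.04,0.016,-0.025,0.1265,-0.037],[0.04,0.016,-0.025,0.1265,-0.037],[0.04,0.016,-0.025,0.1265,-0.037],[0.04,0.016,-0.025,0.1265,-0.037]]' 6
python3 -c "
from h import *
o=get_obs();print(o['tool_pos'],o['force'])
crop(read_camera('wrist'),100,60,420,320,2.2,'v_w')"
```

```text
time_s: 30.9
tool_pos: [0.4885, -0.2983, 0.0341]
tool_rot: [180.0, 0.1, 171.5]
force: [-0.6, 0.8, 2.8]
grip_width: 0.0519
[ 0.48852323 -0.29834543  0.03413784] [-0.59353086  0.78213521  2.80463182]
```

View pics/v_w.png

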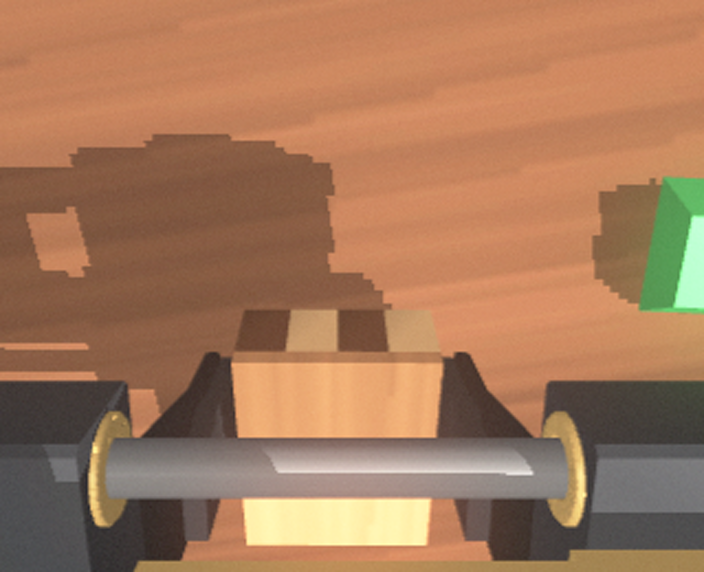

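```bash
python3 go.py .642 .0965 .14 174
```

```text
t=30.95 shift [-0.0938  0.4131 -0.1058] twist rad -0.043 F [-0.5  0.7  3.7] w 0.0518 yaw 171.5 p [ 0.4885 -0.2983  0.0341] j7 126.0
```

```bash
python3 -m handwheel '[[0.04,0,0,-0.02,0],[0.04,0,0,-0.05,0],[0.04,0,0,-0.08,0],[0.04,0,0.01,-0.106,0],[0.04,-0.01,0.04,-0.106,0],[0.04,-0.02,0.08,-0.106,0],[0.04,-0.03,0.12,-0.106,0],[0.04,-0.04,0.16,-0.106,0],[0.04,-0.05,0.2,-0.106,-0.01],[0.04,-0.06,0.24,-0.106,-0.02],[0.04,-0.07,0.28,-0.106,-0.03],[0.04,-0.08,0.32,-0.106,-0.04],[0.04,-0.087,0.36,-0.106,-0.043],[0.04,-0.094,0.4,-0.106,-0.043],[0.04,-0.094,0.413,-0.106,-0.043],[0.04,-0.094,0.413,-0.106,-0.043],[0.04,-0.094,0.413,-0.106,-0.043]]' 8
python3 -c "
from h import *
o=get_obs();print(o['tool_pos'],o['force'])
crop(read_camera('scene'),190,100,380,240,4,'w_scene')
crop(read_camera('wrist'),60,60,460,340,1.9,'w_w')"
```

```text
time_s: 32.65
tool_pos: [0.6414, 0.0944, 0.1391]
tool_rot: [-179.9, -0.0, 173.9]
force: [0.1, 0.1, -0.8]
grip_width: 0.0516
[0.64139129 0.09440988 0.1391027 ] [ 0.0716087   0.12529705 -0.8165088 ]
```

View pics/w_scene.png

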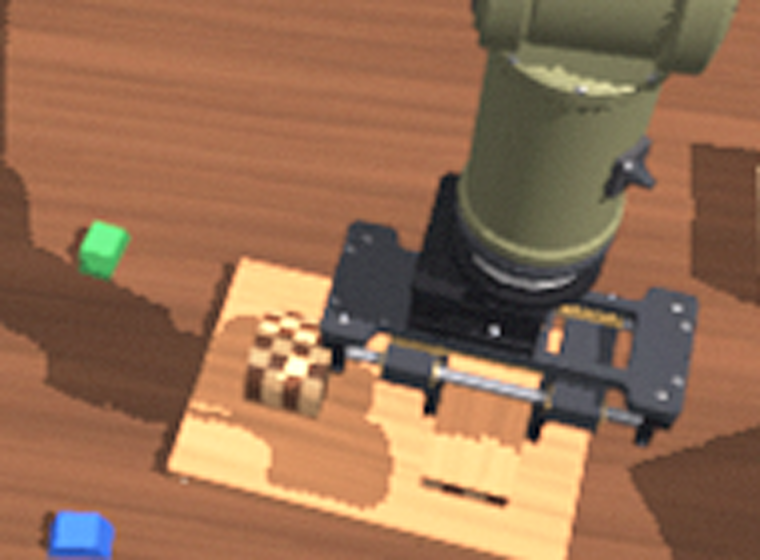

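View pics/w_w.png

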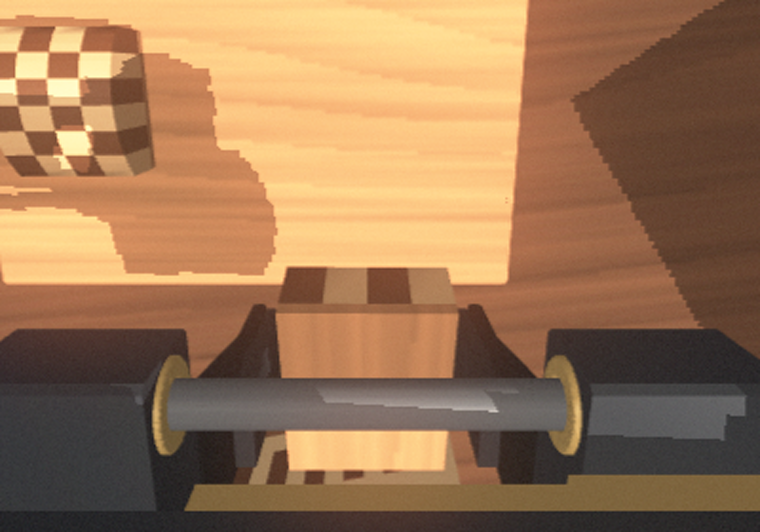

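```bash
python3 - <<'E'
from h import *
cp=camera_params("wrist"); o=get_obs(); p=o["tool_pos"]
for u,v,z in((508,284,.018),(1,284,.018),(528,0,.018),(285,284,.018),(360,312,.147)):
    w=px2w(cp,60+u/1.9,60+v/1.9,z); print(w.round(4))
print(p)
E
```

```text
[0.6788 0.1652 0.018 ]
[ 0.6494 -0.1033  0.018 ]
[0.5397 0.1798 0.018 ]
[0.6659 0.0471 0.018 ]
[0.631  0.0928 0.147 ]
[0.64164027 0.09321535 0.1396493 ]
```

```bash
python3 -m handwheel '[[0.04,0.003,0,0.03,0],[0.04,0.003,0,0.06,0],[0.04,0.003,0,0.078,0],[0.04,0.003,0,0.084,0],[0.04,0.003,0,0.087,0],[0.04,0.003,0,0.088,0],[0.04,0.003,0,0.089,0],[0.04,0.003,0,0.089,0]]' 6
python3 -c "
from h import *
o=get_obs();print(o['tool_pos'],o['force'])
crop(read_camera('wrist'),100,60,420,320,2.2,'x_w')"
```

```text
time_s: 33.55
tool_pos: [0.6398, 0.0963, 0.0522]
tool_rot: [180.0, 0.1, 174.0]
force: [-1.7, -1.4, 3.6]
grip_width: 0.0519
[0.63983432 0.09625206 0.05216118] [-1.71462462 -1.35031642  3.5852117 ]
```

View pics/x_w.png

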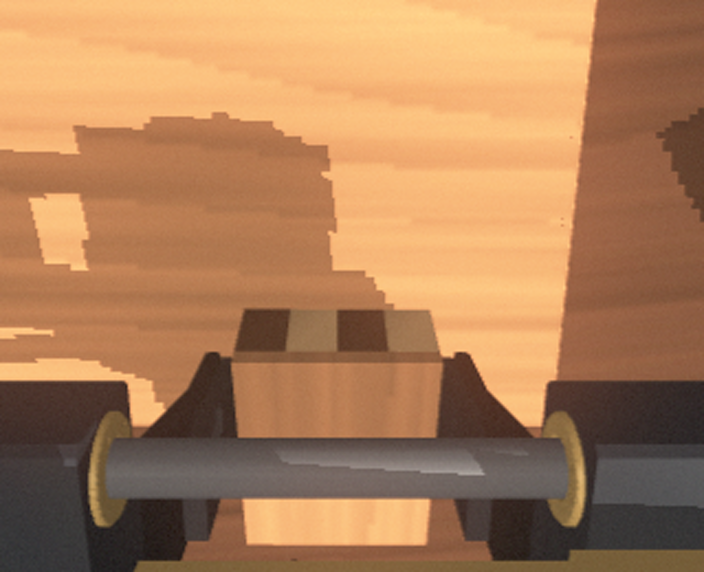

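```bash
python3 -m handwheel '[[0.04,0.003,0,0.0025,0],[0.04,0.006,0,0.004,0],[0.04,0.009,0,0.0055,0],[0.04,0.012,0,0.007,0],[0.04,0.015,0,0.009,0],[0.04,0.018,0,0.0105,0],[0.04,0.021,0,0.012,0],[0.04,0.024,0,0.0135,0],[0.04,0.027,0,0.0155,0],[0.04,0.03,0,0.017,0],[0.04,0.033,0,0.0185,0]]' 5
python3 -c "
from h import *
o=get_obs();print(o['tool_pos'],o['force'])
crop(read_camera('wrist'),100,60,420,320,2.2,'y_w')"
```

```text
time_s: 34.7
tool_pos: [0.6065, 0.0999, 0.0323]
tool_rot: [-180.0, 0.1, 174.0]
force: [1.2, -3.7, 4.5]
grip_width: 0.0518
[0.60647622 0.09994732 0.03226014] [ 1.16592598 -3.73022324  4.5052785 ]
```

View pics/y_w.png

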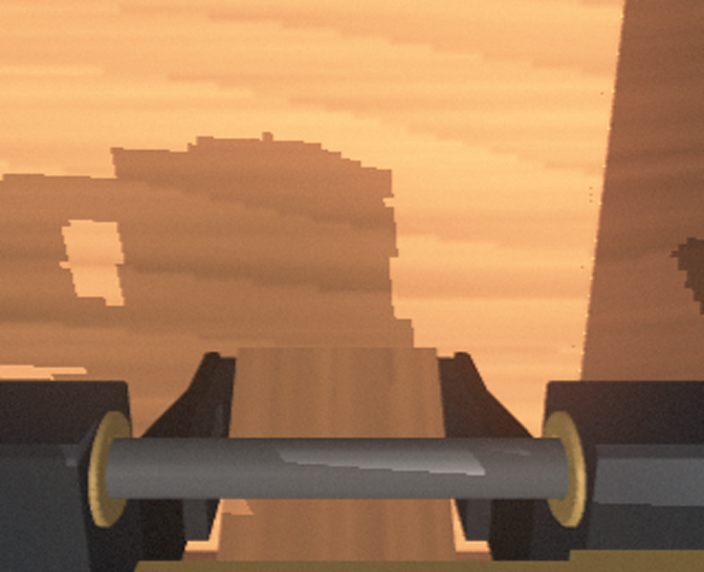

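```bash
python3 -m handwheel '[[0.04,0.002,0,0.001,0],[0.04,0.004,0,0.002,0],[0.04,0.006,0,0.003,0],[0.04,0.008,0,0.005,0],[0.04,0.01,0,0.007,0],[0.04,0.012,0,0.009,0],[0.04,0.014,0,0.0105,0],[0.04,0.016,0,0.0115,0],[0.04,0.017,0,0.0115,0]]' 5
python3 -c "
from h import *
o=get_obs();print(o['tool_pos'],o['force'])
crop(read_camera('scene'),190,100,380,240,4,'z_scene')
crop(read_camera('wrist'),100,60,420,320,2.2,'z_w')"
```

```text
time_s: 35.65
tool_pos: [0.589, 0.1028, 0.0203]
tool_rot: [180.0, -0.0, 174.0]
force: [1.4, -0.7, 1.1]
grip_width: 0.0518
[0.58902837 0.10276588 0.02026651] [ 1.3777078  -0.70261166  1.14551752]
```

View pics/z_w.png

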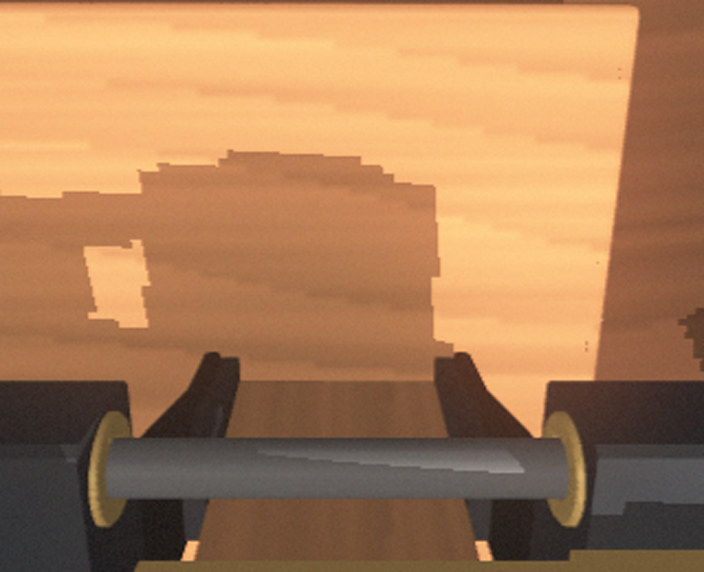

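View pics/z_scene.png

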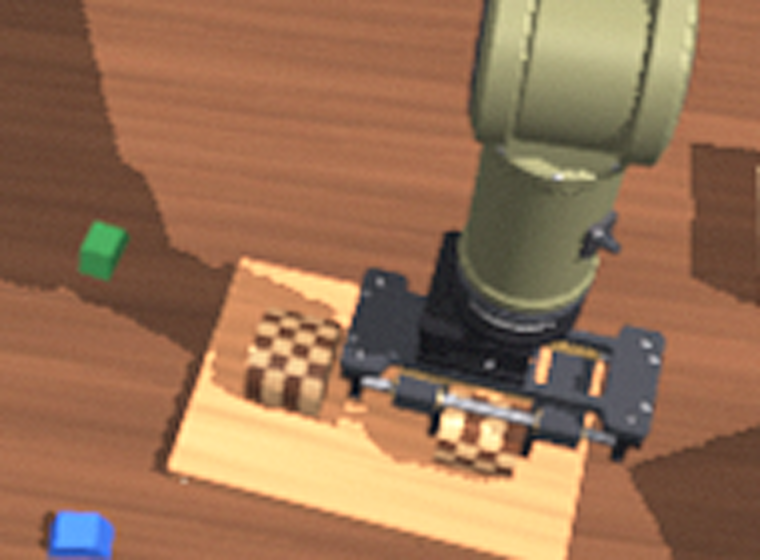

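```bash
python3 -m handwheel '[[0.04,0.002,0,-0.0005,0],[0.04,0.004,0,-0.0005,0],[0.04,0.004,0,-0.0005,0],[0.058,0.004,0,-0.0005,0],[0.075,0.004,0,-0.0005,0],[0.08,0.004,0,-0.02,0],[0.08,0.004,0,-0.05,0],[0.08,0.004,0,-0.08,0],[0.08,0.004,0,-0.08,0]]' 5
python3 -c "
from h import *
o=get_obs();print(o['tool_pos'],o['force'])
np.savez('cp.npz',**camera_params('wrist'))
crop(read_camera('wrist'),100,60,420,320,2.2,'aa_w')"
```

```text
time_s: 36.65
tool_pos: [0.5885, 0.1026, 0.105]
tool_rot: [179.8, 0.4, 174.0]
force: [0.4, -0.5, 0.4]
grip_width: 0.0789
[0.58845461 0.10258201 0.10502207] [ 0.44813667 -0.47588727  0.43514814]
```

View pics/aa_w.png

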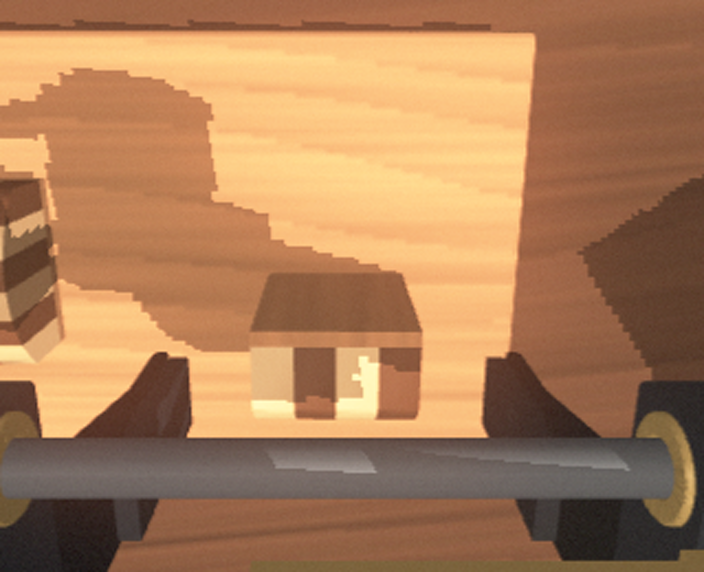

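Standing on its side wall. Locate it for the second tip.

```bash
python3 - <<'E'
from h import *
cp=camera_params("wrist"); o=get_obs(); p=o["tool_pos"]
tx=np.array([np.cos(np.radians(174)),np.sin(np.radians(174))])
ty=np.array([np.sin(np.radians(174)),-np.cos(np.radians(174))])
f=lambda u,v:(100+u/2.2,60+v/2.2)
for (u,v),z in((f(336,333),.082),(f(336,272),.018),(f(251,333),.082),(f(422,333),.082),(f(270,272),.018),(f(403,272),.018)):
    w=px2w(cp,u,v,z); print(w.round(4),"tx",(tx@(w[:2]-p[:2])*1000).round(1),"ty",(ty@(w[:2]-p[:2])*1000).round(1))
print(p)
E
```

```text
[0.5797 0.1037 0.082 ] tx 7.4 ty 0.3
[0.5791 0.1039 0.018 ] tx 8.0 ty 0.4
[0.577  0.0785 0.082 ] tx 7.4 ty -25.0
[0.5824 0.1291 0.082 ] tx 7.3 ty 25.9
[0.5763 0.0783 0.018 ] tx 8.1 ty -25.3
[0.5819 0.1299 0.018 ] tx 7.9 ty 26.6
[0.58698906 0.10260596 0.1028346 ]
```

```bash
python3 -m handwheel '[[0.075,0.0025,0,0.02,0],[0.075,0.0025,0,0.042,0],[0.075,0.0025,0,0.042,0],[0.04,0.0025,0,0.042,0],[0.04,0.0025,0,0.042,0],[0.04,0.0025,0,0.042,0],[0.04,0.0025,0,0.042,0],[0.04,0.0025,0,0.044,0],[0.04,0.0065,0,0.044,0],[0.04,0.0115,0,0.044,0],[0.04,0.0165,0,0.044,0],[0.04,0.0215,0,0.045,0],[0.04,0.0265,0,0.047,0],[0.04,0.0295,0,0.048,0]]' 5
python3 -c "
from h import *
o=get_obs();print(o['tool_pos'],o['force'])
crop(read_camera('scene'),190,100,380,240,4,'bb_scene')
crop(read_camera('wrist'),100,60,420,320,2.2,'bb_w')"
```

```text
time_s: 38.1
tool_pos: [0.5549, 0.1057, 0.0521]
tool_rot: [180.0, -0.1, 174.0]
force: [1.2, -0.8, -0.3]
grip_width: 0.052
[0.55487432 0.10567257 0.05210474] [ 1.16167176 -0.79471512 -0.27108113]
```

View pics/bb_w.png

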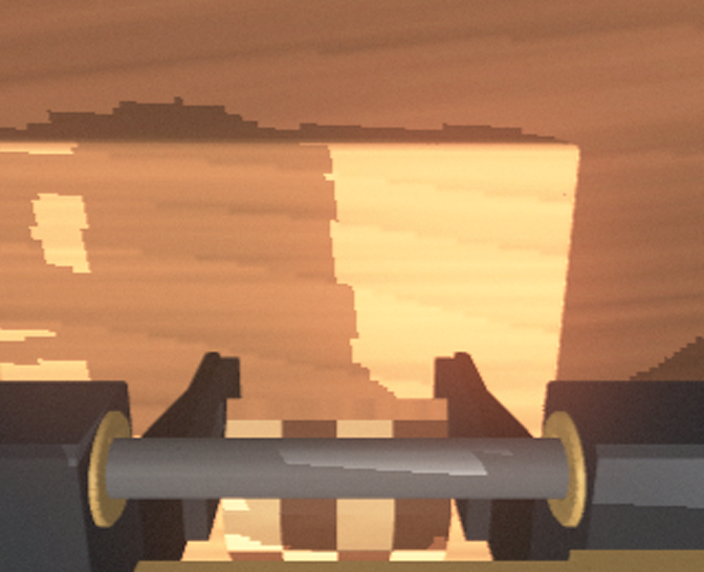

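View pics/bb_scene.png

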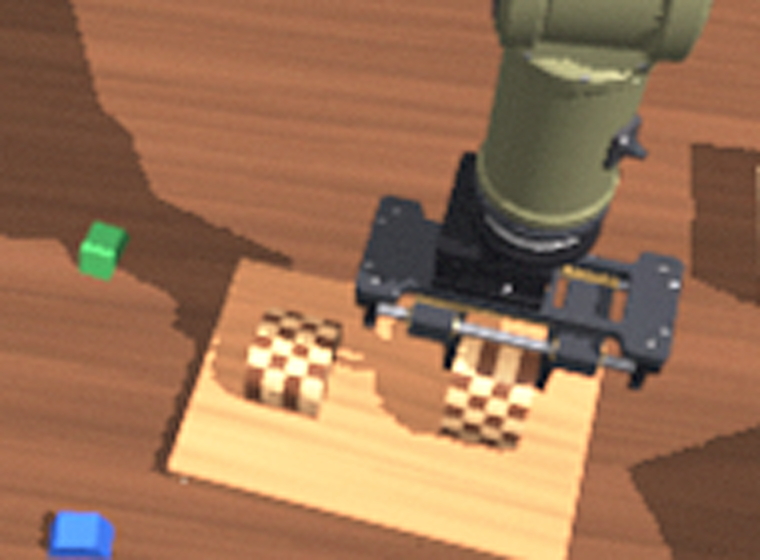

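```bash
python3 -m handwheel '[[0.04,0.004,0,0.002,0],[0.04,0.008,0,0.0045,0],[0.04,0.012,0,0.0075,0],[0.04,0.016,0,0.011,0],[0.04,0.019,0,0.0145,0],[0.04,0.022,0,0.018,0],[0.04,0.025,0,0.022,0],[0.04,0.027,0,0.025,0],[0.04,0.028,0,0.027,0]]' 5
python3 -c "
from h import *
o=get_obs();print(o['tool_pos'],o['force'])
crop(read_camera('wrist'),100,60,420,320,2.2,'cc_w')"
```

```text
time_s: 39.1
tool_pos: [0.5278, 0.1083, 0.0252]
tool_rot: [-180.0, -0.0, 174.0]
force: [0.0, 0.6, -0.2]
grip_width: 0.0517
[0.52779627 0.10834539 0.02522712] [ 0.01756358  0.57932401 -0.2383505 ]
```

View pics/cc_w.png

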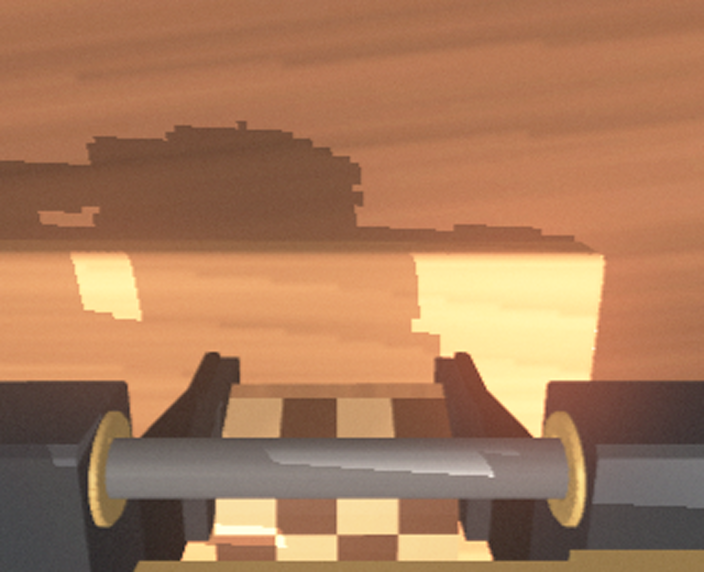

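```bash
python3 -m handwheel '[[0.04,0.001,0,0.002,0],[0.04,0.001,0,0.004,0],[0.04,0.001,0,0.005,0],[0.04,0.001,0,0.005,0],[0.055,0.001,0,0.004,0],[0.06,0.001,0,0.003,0],[0.07,0.001,0,0.001,0],[0.08,0.001,0,-0.01,0],[0.08,0.001,0,-0.05,0],[0.08,0.02,0,-0.09,0],[0.08,0.04,0,-0.1,0],[0.08,0.04,0,-0.1,0],[0.08,0.04,0,-0.1,0]]' 5
python3 -c "
from h import *
o=get_obs();print(o['tool_pos'],o['force'])
crop(read_camera('scene'),190,100,380,240,4,'dd_scene')
crop(read_camera('wrist'),60,60,440,340,2,'dd_w')"
```

```text
time_s: 40.45
tool_pos: [0.4886, 0.1129, 0.1262]
tool_rot: [179.9, 0.1, 174.0]
force: [0.3, -0.9, 0.6]
grip_width: 0.0801
[0.48863259 0.11290664 0.12615444] [ 0.27282547 -0.85204183  0.59163008]
```

View pics/dd_w.png

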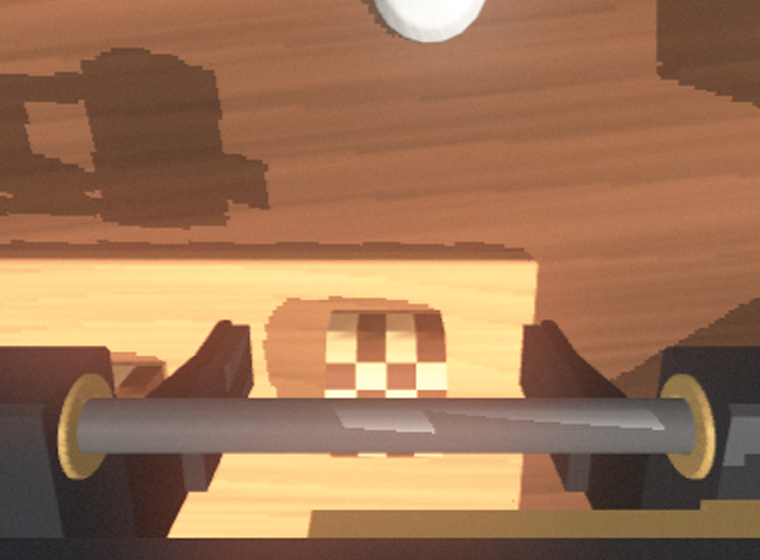

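View pics/dd_scene.png

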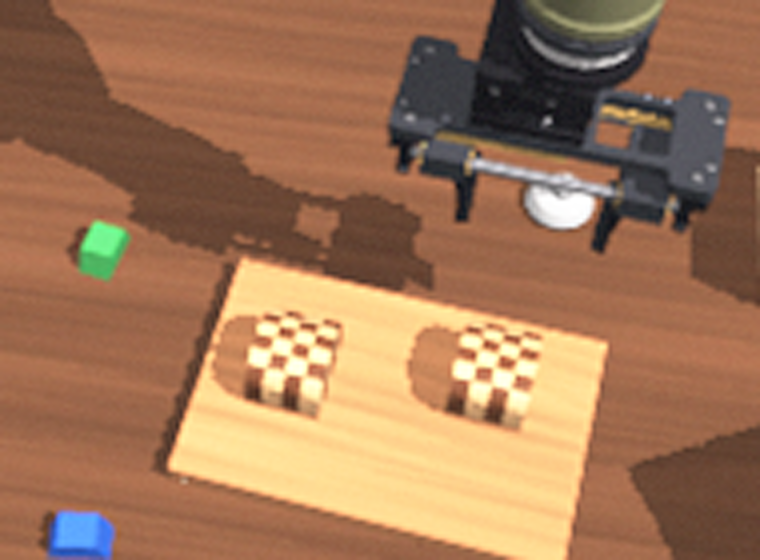

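```bash
python3 -m handwheel '[[0.08,0,0,-0.04,0],[0.08,0,0,-0.08,0],[0.08,0.01,-0.04,-0.12,0],[0.08,0.01,-0.08,-0.14,0],[0.08,0.01,-0.12,-0.16,0],[0.08,0.01,-0.12,-0.16,0],[0.08,0.01,-0.12,-0.16,0]]' 5
python3 -c "
from h import *
a=read_camera('top'); b=read_camera('scene')
cv2.imwrite('pics/ee_top.png',cv2.resize(a,None,fx=1.5,fy=1.5)); cv2.imwrite('pics/ee_scene.png',cv2.resize(b,None,fx=1.5,fy=1.5))
crop(b,370,120,450,190,8,'ee_bin'); print(get_obs()['tool_pos'])"; python3 meas.py | grep -E "pale|tan board"
```

```text
time_s: 41.25
tool_pos: [0.4662, -0.0067, 0.2855]
tool_rot: [180.0, 0.0, 173.8]
force: [-0.8, 0.1, -0.7]
grip_width: 0.0801
[ 0.4656366  -0.00478818  0.28448396]
pale [152.  646.   25.4  19.7  89.9] [  3. 350.]
pale [376.4 377.4 154.9 135.1 -89.6] [100. 267.]
pale [ 749.6 -274.4   49.5   33.6   82.7] [324. 144.]
tan board@.018 [576.1  38.4 276.3 187.5  84.2] [218. 195.]
tan board@.018 [703.6 564.2 373.2 301.    4.7] [ 34. 150.]
tan board@.018 [1074.1  307.3  664.9  320.8   87. ] [141.  65.]
pale [154.6 645.7  25.6  24.6   4.7] [  3. 349.]
pale [376.5 377.4 154.9 135.  -89.7] [100. 267.]
pale [ 749.6 -274.4   49.4   33.6   82.2] [324. 144.]
tan board@.018 [576.2  38.5 276.4 187.3  84.2] [218. 195.]
tan board@.018 [703.8 563.9 373.5 301.6   4.7] [ 34. 150.]
tan board@.018 [1072.5  297.4  689.6  322.    88.5] [143.  66.]
```

View pics/ee_top.png

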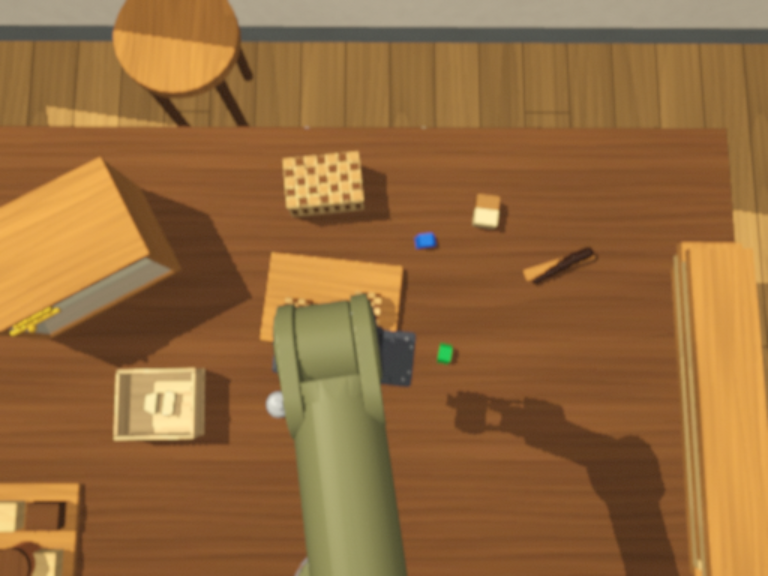

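View pics/ee_scene.png

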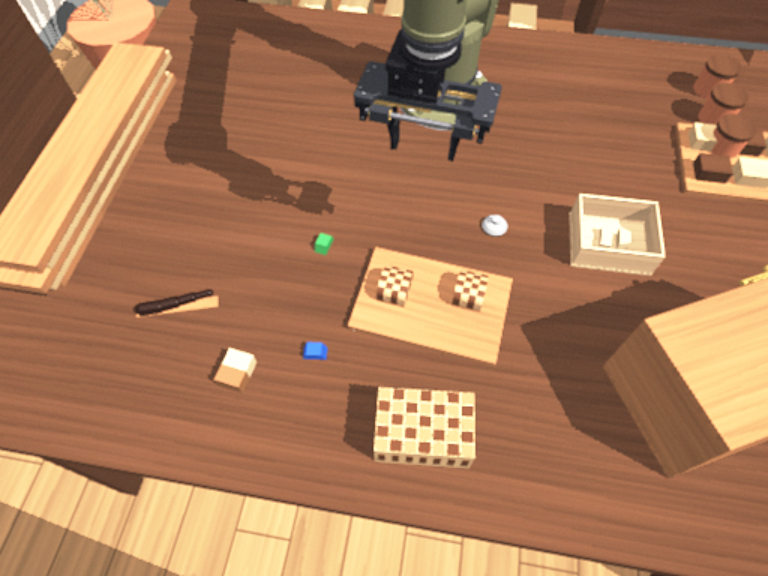

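View pics/ee_bin.png

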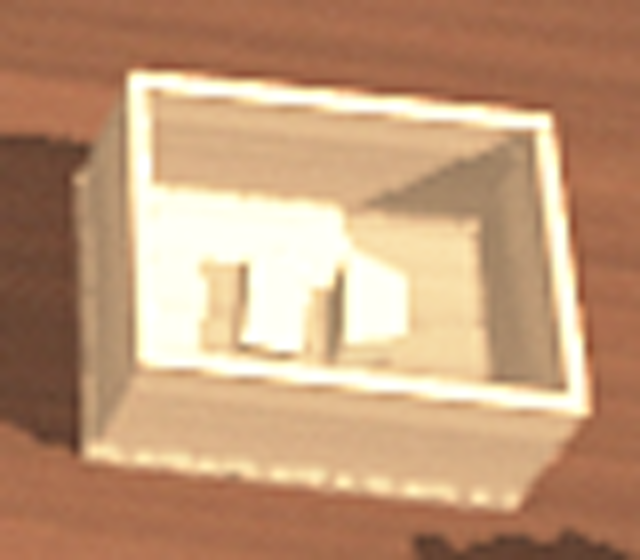

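```bash
python3 -c "
from cell import sign_off
print(sign_off())"
```

```text
the job is handed in; nothing more can be done
None
```

The job is done and handed in at about 41 s of the 210 s allowed.

- **Offcuts:** Only two were on the board, the 44 × 20 × 16 piece and the mitred one. I gripped each and set it down inside the scrap box. The last scene and top pictures show both lying in the box and no offcuts left on the board.
- **Blocks:** Two blocks were on the bench. I stopped each by gripping its ends, carried it to the cleared board, rolled it onto a side wall and tipped it onto its flat side. The last scene picture shows both flat, chequered back up and wholly on the board, with the arm about 0.28 m up and clear of everything.
- **Left alone:** The yosegi box, pewter weight, hinoki sample, burnishing horn and the blue and green look-alikes look unmoved in the last pictures. I only measured the sample, which came out at the same spot as at the start.
- **What went wrong:**
  - My first tip of block one onto its flat side only lifted it. I set it back down, regripped nearer the flat side and tipped it again.
  - The second block had shifted about 3 cm before I reached it, so I found it again before gripping.
- **Checks not done:** In the final top picture the arm hides the near part of the board, so how the blocks sit was confirmed from the scene view and the wrist pictures taken at release.

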